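# Latch release check on a sample carrier

## Robot

A 6-joint arm with a two-finger parallel gripper is mounted at the origin on the work surface; the furniture and walls round the work are solid. World frame = base frame: x ahead of the robot, y to its left, z up, the work surface at z = 0. Lengths are in m, angles in rad, forces in N, time in s.
With the tool pointing down it reaches from about 0.225 to 0.725 m from the base axis. Payload 3.1 kg.
Tool frame: the origin (TCP) lies on the centre line of the jaws, within the pads' length; the fingertips stand 19 mm ahead of it and the grasp point (between the pads) is the TCP; z points along the fingers, y is the direction in which the jaws open and shut (so a half turn about z gives the same grasp; the last joint's range is limited). The gripper opens to 85 mm and grips with 20 to 120 N. Pads are 22 mm wide; open, the fingers measure 114 mm over their backs; the gripper's body (76 mm by 85 mm) begins 54 mm behind the grasp point. The pads swing forward as they close: fully open they stand 13 mm farther back than shut.
Start: joints at [-1.24, 0.048, 0.099, 1.622, 0, 1.443], TCP at [0.232, -0.471, 0.25] pointing down, gripper open.
Joint ranges: [-2.91, 2.91], [-0.99, 1.94], [-1.21, 1.42], [-2.12, 2.29], [-1.49, 1.47], [-3.14, 3.14]. Speed limits (rad/s): [2.79, 2.79, 3.14, 3.14, 3.14, 3.14].

## Interface

Orientations are given as a unit quaternion [x, y, z, w].
In Python, from rig import robot gives the robot as it stands.
- The arm moves only by the tool move_arm, never from a script. Its argument "commands" is a list of rows, each a list of 3 entries, a list of its own where there are three numbers: the shift along the tool's x, y, z in mm, then the turn about the tool's z in rad, then the closure, from -1 (fully open) to 1 (shut). In form: [[[tx, ty, tz], twist, claw], ...]. A call has 1 to 20 rows; each row shifts and turns the commanded pose from where the row before left it, along the tool's axes as they then stand; what a row does not reach is not made up. A row lasts 1/8 s, in which the tool goes at most 62.5 mm and 10.7 degrees, less where a joint would pass 70% of its speed; a pose out of reach is approached as far as the arm can. A call is refused whole if a number of a shift passes 62.5 or a number of a turn 0.188, either way. A call with a gripper value outside its range is refused whole. The fingers move at their own pace and stop on an object; "squeeze" is the grip in N (left out, the last holds). Time passes only in rows, so rows that do not move let the fingers close. It gives the time, the measured TCP pose, the force and the opening at its end, in the units of the state.
- robot.get_obs(): the state, without advancing time (a new reading comes with each control period).
- robot.get_image(name): name is "scene" or "side" or "wrist"; returns a dict with "pixels" (480x640x3 uint8, blue, green, red), "fx", "fy", "cx", "cy" (pixels), "view" (4x4, takes a point from world to camera coordinates). Camera axes: x right, y down, z forward; pixel columns grow to the right and rows downward; lengths in m; the calibration is good to about 2 mm. A picture is of the moment at which its call begins. There is no depth.
- robot.job_done(): hands the job in, once; it reports no verdict.
The state is a dict: "time": time; "joint_pos": joint angles; "joint_velocities": joint speeds; "joint_efforts": joint torques, N m; "tool_pos": TCP position; "ee_rot": TCP orientation; "contact_force": force on the tool from outside, world axes, zero at the start; "moment": the same for the moment, N m; "finger_gap": finger opening in m.
Only numpy, scipy, OpenCV 4.12 (cv2) and the standard library are available. Lean on these libraries where they do the work, as an engineer would, in place of code of your own. Each camera call takes 0.05 s, during which the arm holds its last target.

## Task

Check the three push latches on the sample carrier before transport: press each one slowly and gently; a good latch clicks before 14 N and is left clicked down. One of the three is too stiff - if a latch has not clicked at 14 N let it come back up, and never push on the carrier or a latch with more than 20 N. When both good latches are down, take the lock-out pin from its stand and put it fully home, upright, in the socket belonging to the stiff latch, without disturbing the beaker, the timer and the dropper bottle.

Things in the scene. Friction and masses are not known exactly. Their poses are not given: they have to be found in the camera images.
- carrier: fixed grey-and-aluminium sample carrier, 110 (x) x 240 (y) x 60 mm; origin at the centre of its underside, z up. On its flat top deck (60 mm up) three steel push latches stand in a row on the side nearer the robot (carrier x = -30 mm, y = +80 left, 0 middle, -80 right); on the far side (carrier x = +28 mm), at the same y, each latch has its own socket
- latch_left_top (a point): centre of the top face of the left latch, a round steel push button 24 mm in diameter that stands 24 mm above the deck when up and goes straight down, 11.5 mm at most to a rigid stop. The three look alike. Press slowly, about 8 mm/s: a fast push feels stiffer
- latch_middle_top (a point): centre of the top face of the middle latch, a round steel push button 24 mm in diameter that stands 24 mm above the deck when up and goes straight down, 11.5 mm at most to a rigid stop. The three look alike. Press slowly, about 8 mm/s: a fast push feels stiffer
- latch_right_top (a point): centre of the top face of the right latch, a round steel push button 24 mm in diameter that stands 24 mm above the deck when up and goes straight down, 11.5 mm at most to a rigid stop. The three look alike. Press slowly, about 8 mm/s: a fast push feels stiffer
- latch_left (a joint): how far the left latch is pressed, m: 0 up, 0.0115 clicked down. A good latch resists with 5 to 11 N in its first 2 to 6 mm, then clicks: the force falls away, the button drops to its stop and stays there. A too stiff one would click only above 25 N; at 14 N it has gone down 1 to 3 mm, and it comes back up when let go
- latch_middle (a joint): how far the middle latch is pressed, m: 0 up, 0.0115 clicked down. A good latch resists with 5 to 11 N in its first 2 to 6 mm, then clicks: the force falls away, the button drops to its stop and stays there. A too stiff one would click only above 25 N; at 14 N it has gone down 1 to 3 mm, and it comes back up when let go
- latch_right (a joint): how far the right latch is pressed, m: 0 up, 0.0115 clicked down. A good latch resists with 5 to 11 N in its first 2 to 6 mm, then clicks: the force falls away, the button drops to its stop and stays there. A too stiff one would click only above 25 N; at 14 N it has gone down 1 to 3 mm, and it comes back up when let go
- socket_left (a point): centre of the mouth of the left latch's lock-out socket, level with the deck: a round vertical hole 12 mm wide and 26 mm deep with a small chamfer; axes as the carrier's
- socket_middle (a point): centre of the mouth of the middle latch's lock-out socket, level with the deck: a round vertical hole 12 mm wide and 26 mm deep with a small chamfer; axes as the carrier's
- socket_right (a point): centre of the mouth of the right latch's lock-out socket, level with the deck: a round vertical hole 12 mm wide and 26 mm deep with a small chamfer; axes as the carrier's
- lock_pin: loose lock-out pin, 50 g: steel shank 10 mm in diameter and 22 mm long with a tapered foot, under a black round head 18 mm in diameter and 36 mm high (58 mm in all). Origin at the centre of the foot, z up along the pin. Home, its head rests on the surface round the hole, the shank in the hole. It starts so in the pin stand, standing upright
- pin_stand: fixed grey stand of the pin, 54 x 54 x 34 mm block on a 70 x 70 x 5 mm foot, with one 12 mm hole in its top, to the right of the carrier; origin at the centre of its underside
- beaker: bystander: small glass beaker, 54 mm wide, 70 mm high, origin at the centre of its underside
- timer: bystander: white timer lying flat, 62 x 66 x 20 mm, origin at the centre of its underside
- dropper: bystander: small white dropper bottle standing, 26 mm wide, 70 mm high, origin at the centre of its underside
Not all that is in view belongs to the job. Of the things shaped like the pin_stand, the grey one is meant.

How it is judged:
On the way, in this order (a step that is already met when the one before it is completed fails the run):
1. both good latches have clicked down, the stiff one is up, and the pin is still in its stand (((value of joint each of latch_middle, latch_right above 0.0095 m and value of joint latch_left below 0.002 m) or (value of joint each of latch_left, latch_right above 0.0095 m and value of joint latch_middle below 0.002 m) or (value of joint each of latch_left, latch_middle above 0.0095 m and value of joint latch_right below 0.002 m)) and horizontal distance between lock_pin and pin_stand below 0.006 m), for 0.2 s.
2. the lock-out pin is home in the socket of the stiff latch ((((value of joint each of latch_middle, latch_right above 0.0095 m and value of joint latch_left below 0.002 m) and (horizontal distance between lock_pin and socket_left below 0.003 m and z of lock_pin in the frame of socket_left below -0.0205 m and angle between lock_pin's own z axis and vertical below 0.06 rad)) or ((value of joint each of latch_left, latch_right above 0.0095 m and value of joint latch_middle below 0.002 m) and (horizontal distance between lock_pin and socket_middle below 0.003 m and z of lock_pin in the frame of socket_middle below -0.0205 m and angle between lock_pin's own z axis and vertical below 0.06 rad)) or ((value of joint each of latch_left, latch_middle above 0.0095 m and value of joint latch_right below 0.002 m) and (horizontal distance between lock_pin and socket_right below 0.003 m and z of lock_pin in the frame of socket_right below -0.0205 m and angle between lock_pin's own z axis and vertical below 0.06 rad)))), for 0.2 s.
At the end, for the whole second after the job is handed in: Two latches are clicked down (more than 9.5 mm) and the third, the stiff one, is up (less than 2 mm); the lock-out pin stands at rest in the socket beside the stiff latch, within 3 mm of its centre, its foot more than 20.5 mm below the deck, tilted less than 0.06 rad ((((value of joint each of latch_middle, latch_right above 0.0095 m and value of joint latch_left below 0.002 m) and (horizontal distance between lock_pin and socket_left below 0.003 m and z of lock_pin in the frame of socket_left below -0.0205 m and angle between lock_pin's own z axis and vertical below 0.06 rad)) or ((value of joint each of latch_left, latch_right above 0.0095 m and value of joint latch_middle below 0.002 m) and (horizontal distance between lock_pin and socket_middle below 0.003 m and z of lock_pin in the frame of socket_middle below -0.0205 m and angle between lock_pin's own z axis and vertical below 0.06 rad)) or ((value of joint each of latch_left, latch_middle above 0.0095 m and value of joint latch_right below 0.002 m) and (horizontal distance between lock_pin and socket_right below 0.003 m and z of lock_pin in the frame of socket_right below -0.0205 m and angle between lock_pin's own z axis and vertical below 0.06 rad))) and linear speed of lock_pin below 0.02 m/s); the robot touches nothing.
It fails at once if the fingers push on the carrier or a latch with more than 20 N (contact force between the fingers and carrier above 20 N).
It fails at once if the arm pushes on the carrier or a latch with more than 20 N (contact force between the arm and carrier above 20 N).
It fails at once if a bystander (beaker, timer or dropper bottle) is moved by more than 20 mm (distance of any of beaker, timer, dropper from where it was at the start of the episode above 0.02 m).
It also fails if it takes over 59 s, if anything falls off the work surface, if the arm or the gripper's body presses on something with over 40 N, if the wrist force passes 120 N, or if a joint passes its speed limit or range.

## Working session

There is one attempt and no reset: what is moved stays moved. The work goes in short steps, Python scripts to look and compute and a tool call to move; the robot and the scene stay as the last step left them, time stands still between calls to the robot, and variables do not carry over. Pictures are saved under pics/ and viewed, and the job is handed in when it is done.

Besides the shell and the picture viewer there is one more tool, called after "Request:" as a command line: name --argument value ..., lists and objects as JSON in quotes. move_arm: Moves the arm, as the interface text tells. Its arguments: {"type":"object","properties":{"commands":{"type":"array","items":{"type":"array"}},"squeeze":{"type":"number"}},"required":["commands"]}

```bash
ls; mkdir -p pics; python3 - <<'E'
from rig import robot
import cv2
for n in ["scene","side","wrist"]:
    i=robot.get_image(n); cv2.imwrite(f"pics/{n}0.png",i["pixels"])
    print(n,i["fx"],i["fy"],i["cx"],i["cy"],i["view"])
print(robot.get_obs())
E
```

```text
pics
scene 467.31667454882717 467.31667454882717 325.39651919861177 240.1220642070359 [[ 0.83825508 -0.54467815  0.02557593 -0.38003381]
 [-0.26421631 -0.44676222 -0.85474748  0.17144034]
 [ 0.47698864  0.70973884 -0.51841355  0.80748124]
 [ 0.          0.          0.          1.        ]]
side 619.8584900151141 619.8584900151141 318.8642571275687 237.53866445287997 [[ 0.88333413 -0.4687421   0.00128639 -0.37902144]
 [-0.17951958 -0.34083323 -0.9228247   0.13468182]
 [ 0.43300524  0.81493162 -0.38521801  1.02782597]
 [ 0.          0.          0.          1.        ]]
wrist 362.13499118508 362.13499118508 317.67503357096996 241.83211078081771 [[ 0.44319715 -0.89642312 -0.00137075 -0.52416699]
 [-0.85658143 -0.423949    0.29416917 -0.037712  ]
 [-0.26428117 -0.12920078 -0.95575238  0.37875502]
 [ 0.          0.          0.          1.        ]]
{'time': 0.15, 'joint_pos': array([-1.23982468e+00,  4.86170413e-02,  9.79601198e-02,  1.62204278e+00,
        8.74156267e-06,  1.44298967e+00]), 'joint_velocities': array([ 0.00085916, -0.00358102,  0.00247701,  0.00224229, -0.0007332 ,
        0.00120524]), 'joint_efforts': array([ 1.83933444e-03, -3.39259672e+01,  3.20423877e+01,  1.53533171e-02,
       -1.84078899e-04,  2.23948710e-06]), 'tool_pos': array([ 0.2323367 , -0.47028412,  0.24936832]), 'ee_rot': array([ 9.73805032e-01,  2.27382615e-01, -9.21602748e-05, -9.47223834e-04]), 'contact_force': array([-0.51513681,  0.19802566, -0.41975246]), 'moment': array([0.01850612, 0.04747704, 0.02472558]), 'finger_gap': 0.08500367822854181}
```

View pics/scene0.png

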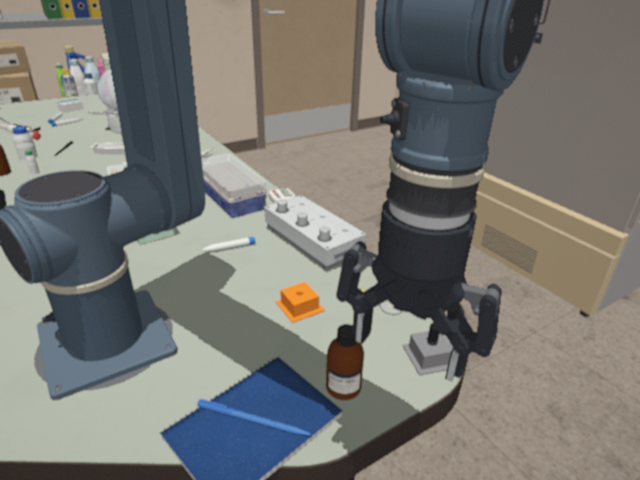

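View pics/side0.png

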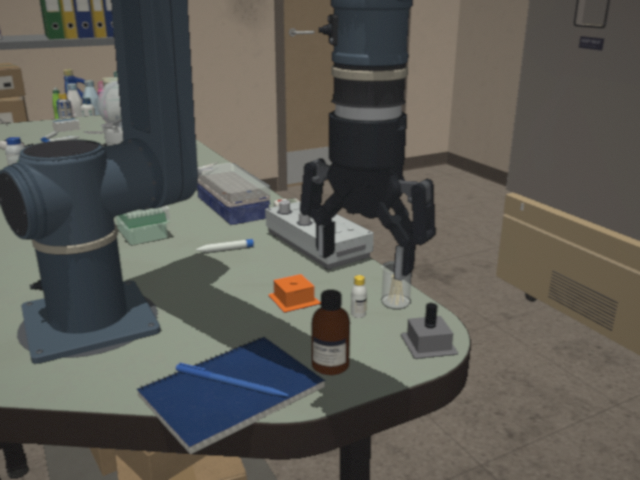

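View pics/wrist0.png

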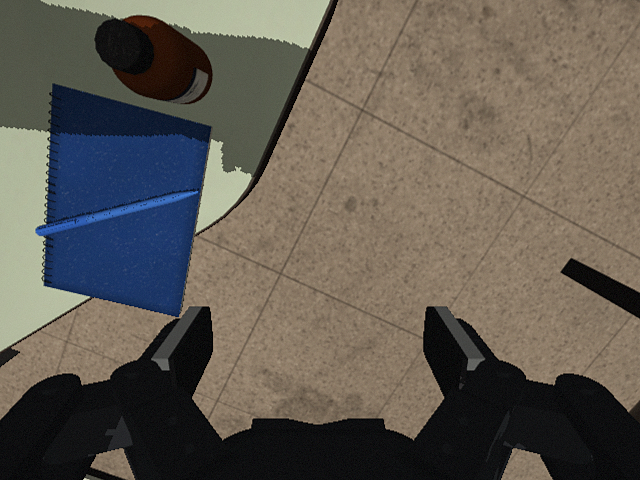

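Scene and side views: the carrier with three latches is at scene (313,232) and side (318,232). The grey stand with the black-headed pin is at scene (432,350) and side (431,335). The orange one at scene (300,300) is a decoy without a pin. Next I'll enlarge these areas.

```bash
python3 - <<'E'
import cv2
a=cv2.imread("pics/scene0.png");b=cv2.imread("pics/side0.png")
r=lambda i,x,y,w,h,k:cv2.resize(i[y:y+h,x:x+w],None,fx=k,fy=k,interpolation=cv2.INTER_CUBIC)
cv2.imwrite("pics/c1.png",r(a,250,180,130,95,6))
cv2.imwrite("pics/c2.png",r(b,255,190,130,95,6))
cv2.imwrite("pics/c3.png",r(b,330,265,130,95,6))
E
```

```text
(no output)
```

View pics/c1.png

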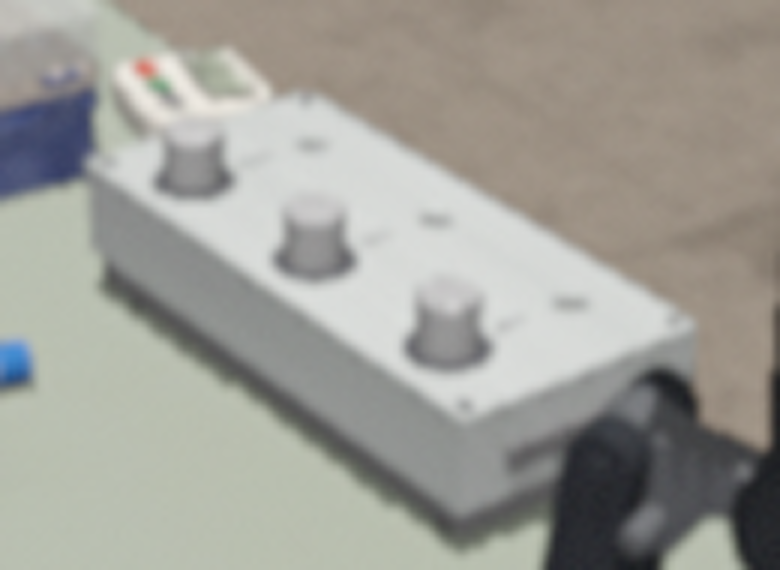

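View pics/c2.png

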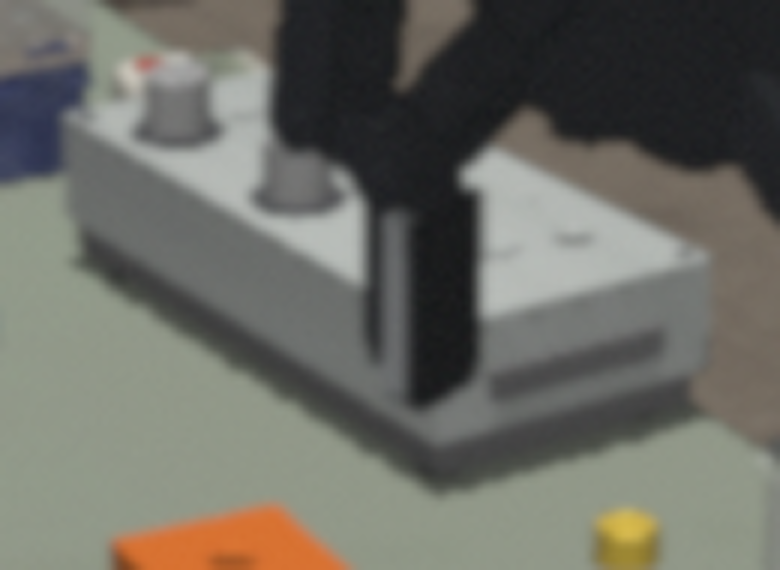

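View pics/c3.png

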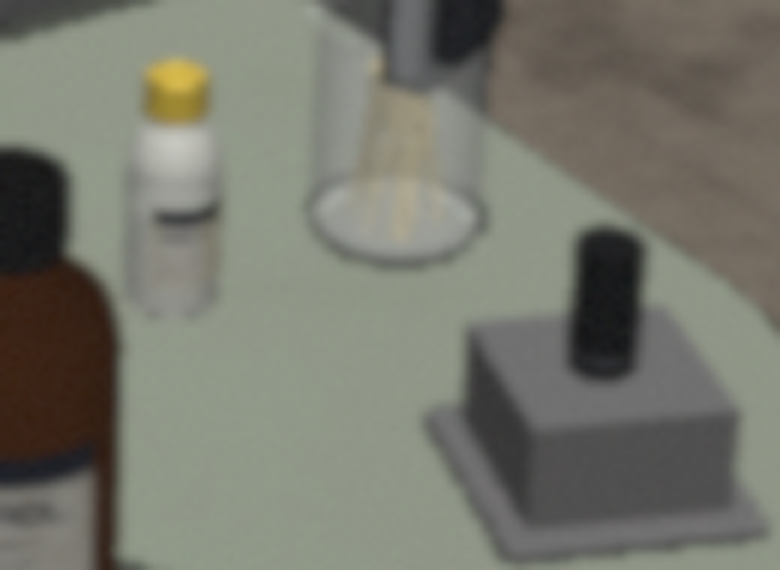

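```bash
cat > h.py <<'E'
import numpy as np, cv2
from scipy.optimize import least_squares
def proj(i,P):
    P=np.atleast_2d(P); c=(i["view"][:3,:3]@P.T).T+i["view"][:3,3]
    return np.c_[i["fx"]*c[:,0]/c[:,2]+i["cx"],i["fy"]*c[:,1]/c[:,2]+i["cy"]]
def ray(i,uv,z):
    R=i["view"][:3,:3];t=i["view"][:3,3];o=-R.T@t
    d=R.T@np.array([(uv[0]-i["cx"])/i["fx"],(uv[1]-i["cy"])/i["fy"],1]); return o+d*(z-o[2])/d[2]
def up(uv,x,y,k): return np.array([x+(uv[0]+.5)/k-.5,y+(uv[1]+.5)/k-.5])
def carr(p,L):
    c,s=np.cos(p[2]),np.sin(p[2]); L=np.atleast_2d(L)
    return np.c_[p[0]+c*L[:,0]-s*L[:,1],p[1]+s*L[:,0]+c*L[:,1],L[:,2]]
E
python3 - <<'E'
from h import *
from rig import robot
S=robot.get_image("scene");D=robot.get_image("side")
L=np.array([[-.03,.08,.084],[-.03,0,.084],[-.03,-.08,.084],[.028,.08,.06],[.028,0,.06],[.028,-.08,.06]])
uv=np.array([up(q,250,180,6) for q in [(194,137),(315,208),(448,292),(312,145),(435,219),(571,303)]])
f=lambda p:(proj(S,carr(p,L))-uv).ravel()
r=least_squares(f,[.5,-.1,0]);print("scene",r.x,r.fun.reshape(-1,2).round(2))
L2=np.array([[-.03,.08,.084],[.028,-.08,.06]]);uv2=np.array([up(q,255,190,6) for q in [(180,75),(574,239)]])
print("side pred",proj(D,carr(r.x,L2)),uv2)
g=lambda p:np.r_[f(p),(proj(D,carr(p,L2))-uv2).ravel()]
r=least_squares(g,[.5,-.1,0]);print("both",r.x,r.fun.reshape(-1,2).round(2));print(carr(r.x,L).round(4))
# stand/pin from side: head top (609,240), foot head (604,365)
for nm,q,z in [("headtop",(610,242),.039+.036),("headbot",(604,365),.039),("dropper top",(178,75),.07),("dropbase",(172,300),0),("beakerbase",(397,215),0)]:
  print(nm,ray(D,up(q,330,265,6),z).round(4))
print("orange",ray(S,(300,295),.03))
print(proj(S,[[ .4,-.4,.075]]))
print(ray(S,(432,332),.075),"amber",ray(S,(346,330),.1))
E
```

```text
scene [0.4758133  0.09123658 0.10539095] [[-0.36 -1.19]
 [-0.08 -0.01]
 [ 0.37  0.4 ]
 [-0.04  0.04]
 [ 0.03  0.32]
 [ 0.04  0.21]]
side pred [[285.57343513 200.70826319]
 [352.16666353 228.72908292]] [[284.58333333 202.08333333]
 [350.25       229.41666667]]
both [0.47447102 0.09064968 0.10323782] [[-0.7  -1.  ]
 [-0.48  0.23]
 [-0.09  0.69]
 [-0.33  0.25]
 [-0.3   0.57]
 [-0.35  0.52]
 [ 0.59 -1.22]
 [ 1.44 -0.45]]
[[0.4364 0.1671 0.084 ]
 [0.4446 0.0876 0.084 ]
 [0.4529 0.008  0.084 ]
 [0.4941 0.1731 0.06  ]
 [0.5023 0.0935 0.06  ]
 [0.5106 0.014  0.06  ]]
headtop [ 0.4408 -0.333   0.075 ]
headbot [ 0.4428 -0.3321  0.039 ]
dropper top [ 0.4003 -0.1952  0.07  ]
dropbase [ 0.4002 -0.1956  0.    ]
beakerbase [ 0.4843 -0.1837  0.    ]
orange [ 0.33048599 -0.10003884  0.03      ]
[[446.50289133 364.89153982]]
[ 0.43129882 -0.33801926  0.075     ] amber [ 0.30132695 -0.285674    0.1       ]
```

Request:
move_arm --commands '[[[0,0,0],-0.185,1],[[0,0,0],-0.185,1],[[0,0,0],-0.185,1],[[0,0,0],-0.185,1],[[0,0,0],-0.185,1],[[0,0,0],-0.185,1],[[0,0,0],-0.185,1],[[0,0,0],-0.185,1],[[0,0,0],-0.185,1],[[0,0,0],-0.185,1],[[0,0,0],-0.185,1],[[0,0,0],-0.185,1],[[0,0,0],-0.185,1],[[0,0,0],-0.185,1],[[0,0,0],-0.185,1]]' --squeeze 20

```text
time: 2.12
tool_pos: [0.2325, -0.4706, 0.2501]
ee_rot: [-0.049, 0.999, 0.0, -0.0]
contact_force: [-0.1, 0.2, 0.3]
finger_gap: 0.0003
```

```bash
cat >> h.py <<'E'
from scipy.spatial.transform import Rotation as Ro
def delta(o,target):
    R=Ro.from_quat(o["ee_rot"]).as_matrix(); return (R.T@(np.array(target)-o["tool_pos"])*1000).round(1)
def psi(o):
    R=Ro.from_quat(o["ee_rot"]).as_matrix(); return np.arctan2(R[1,0],R[0,0])
E
python3 - <<'E'
from h import *
from rig import robot
o=robot.get_obs();W=robot.get_image("wrist")
R=W["view"][:3,:3];T=Ro.from_quat(o["ee_rot"]).as_matrix()
print(o["tool_pos"],psi(o),o["joint_pos"],o["finger_gap"],o["contact_force"])
print("cam in tool",T.T@(-R.T@W["view"][:3,3]-o["tool_pos"]),"axis",T.T@R[2])
print(delta(o,[.40,.06,.25]))
E
```

```text
[ 0.23245562 -0.47061435  0.25009458] -3.0432756915457153 [-1.23979371e+00  4.81434061e-02  9.89165063e-02  1.62199919e+00
 -2.82906757e-05 -1.33811064e+00] 0.0002598053257679324 [-0.05641728  0.23061915  0.29409161]
cam in tool [ 0.07533057  0.00014223 -0.12313521] axis [-2.96624635e-01 -2.39765307e-04  9.54994119e-01]
[-2.188e+02  5.116e+02  3.000e-01]
```

Request:
move_arm --commands '[[[-34,48,0],0,1],[[-34,48,0],0,1],[[-34,48,0],0,1],[[-34,48,0],0,1],[[-34,48,0],0,1],[[-34,48,0],0,1],[[-34,48,0],0,1],[[-34,48,0],0,1],[[-34,48,0],0,1],[[-34,48,0],0,1],[[-34,48,0],0,1],[[0,0,0],0,1],[[0,0,0],0,1]]'

```text
time: 3.8
tool_pos: [0.5559, 0.0894, 0.2499]
ee_rot: [-0.046, 0.999, -0.0, -0.001]
contact_force: [0.2, -0.0, -0.5]
finger_gap: -0.0
```

```bash
python3 - <<'E'
from h import *
from rig import robot
o=robot.get_obs();W=robot.get_image("wrist")
cv2.imwrite("pics/w1.png",W["pixels"]);import pickle;pickle.dump((o,W),open("w1.pkl","wb"))
print(o["tool_pos"],psi(o),o["joint_pos"],o["contact_force"])
E
```

```text
[0.55594483 0.08935119 0.24993505] -3.050131542377396 [ 4.06109347e-02  1.49654050e-01  2.07859320e-01  1.63024828e+00
 -6.53783783e-04 -5.08501458e-02] [ 0.2236569  -0.03212917 -0.49110289]
```

View pics/w1.png

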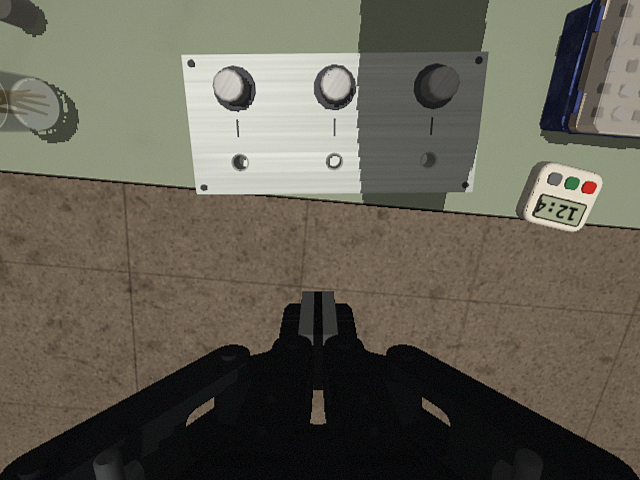

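Wrist view: right, middle and left latches at about (230,84), (336,83) and (440,81), sockets at (240,162), (334,161) and (429,159). Enlarging to read them precisely.

```bash
python3 - <<'E'
import cv2
a=cv2.imread("pics/w1.png")
a=cv2.convertScaleAbs(a,alpha=1.3)
cv2.imwrite("pics/w1a.png",cv2.resize(a[45:205,180:360],None,fx=4.4,fy=3.7*4.4/3.7*0.8,interpolation=cv2.INTER_CUBIC) if 0 else cv2.resize(a[45:190,180:375],None,fx=4,fy=4,interpolation=cv2.INTER_CUBIC))
cv2.imwrite("pics/w1b.png",cv2.resize(a[45:195,310:500],None,fx=4,fy=4,interpolation=cv2.INTER_CUBIC))
E
```

```text
(no output)
```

View pics/w1a.png

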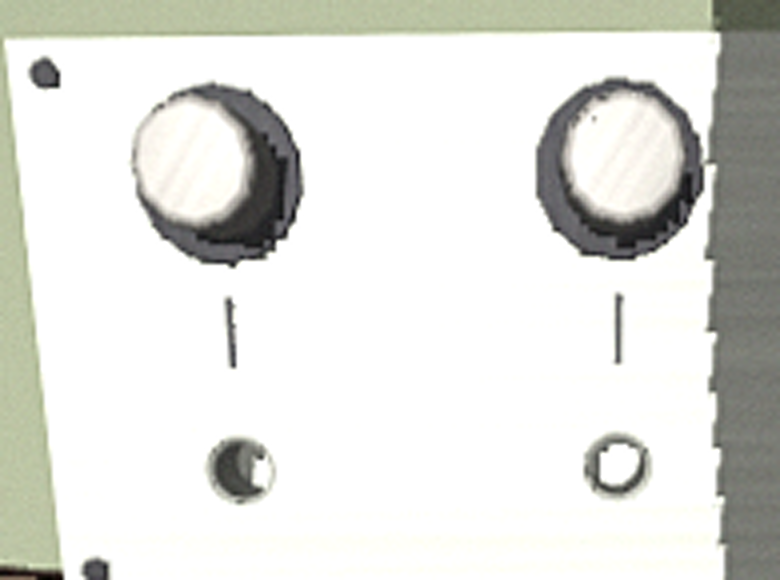

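View pics/w1b.png

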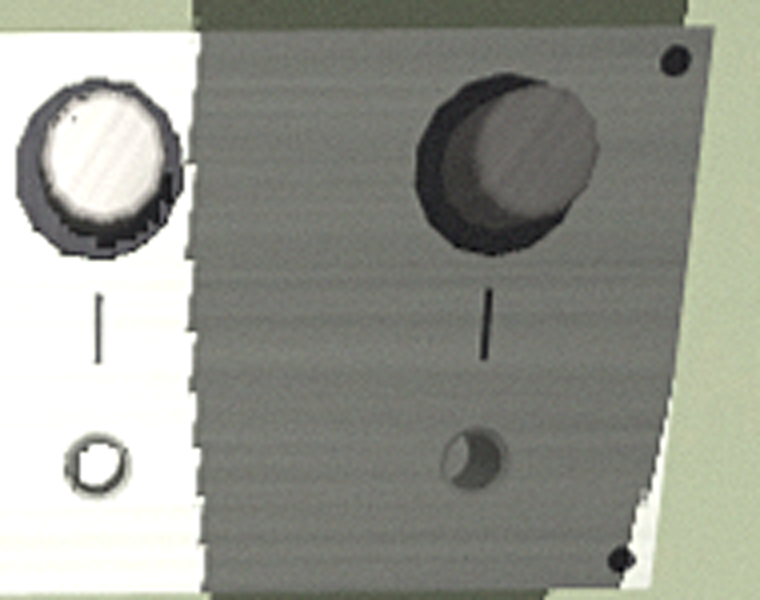

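```bash
python3 - <<'E'
from h import *
import pickle
o,W=pickle.load(open("w1.pkl","rb"))
L=np.array([[-.03,.08,.084],[-.03,0,.084],[-.03,-.08,.084],[.028,.08,.06],[.028,0,.06],[.028,-.08,.06]])
uv=np.array([up((537,152),310,45,4),up((624,157),180,45,4),up((193,161),180,45,4),up((475,459),310,45,4),up((617,466),180,45,4),up((241,470),180,45,4)])
r=least_squares(lambda p:(proj(W,carr(p,L))-uv).ravel(),[.47,.09,.1])
print(r.x,r.fun.reshape(-1,2).round(2));C=carr(r.x,L);print(C.round(4))
for i in (2,1,0): print(delta(o,[C[i,0],C[i,1],.115]))
print(proj(W,[[*o["tool_pos"][:2],o["tool_pos"][2]-.019]]))
E
```

```text
[0.47725566 0.0956847  0.10287269] [[ 0.55 -0.42]
 [-0.   -0.35]
 [-0.79 -0.04]
 [ 0.26  0.82]
 [ 0.19  0.13]
 [-0.18  0.19]]
[[0.4392 0.1722 0.084 ]
 [0.4474 0.0926 0.084 ]
 [0.4556 0.013  0.084 ]
 [0.4969 0.1781 0.06  ]
 [0.5051 0.0986 0.06  ]
 [0.5133 0.019  0.06  ]]
[106.7 -66.8 135.1]
[107.6  13.2 135.1]
[108.5  93.2 135. ]
[[317.42002589 310.10995073]]
```

Request:
move_arm --commands '[[[36,-23,0],0,1],[[36,-23,20],0,1],[[35,-22,30],0,1],[[0,0,40],0,1],[[0,0,35],0,1],[[0,0,5],0,1],[[0,0,0],0,1],[[0,0,0],0,1]]'

```text
time: 4.85
tool_pos: [0.4574, 0.0115, 0.1225]
ee_rot: [-0.046, 0.999, -0.0, 0.002]
contact_force: [-0.1, 1.0, -0.2]
finger_gap: 0.0001
```

```bash
python3 - <<'E'
from h import *
from rig import robot
o=robot.get_obs();W=robot.get_image("wrist");S=robot.get_image("scene")
cv2.imwrite("pics/w2.png",W["pixels"]);cv2.imwrite("pics/s2.png",cv2.resize(S["pixels"][150:280,230:400],None,fx=4.5,fy=4.5,interpolation=cv2.INTER_CUBIC))
print(o["tool_pos"],o["contact_force"],delta(o,[.4556,.0115,.112]),o["joint_pos"])
E
```

```text
[0.45739289 0.01148341 0.12249153] [-0.08493065  0.99053845 -0.17613668] [ 1.8  0.2 10.5] [-1.21606540e-01 -1.22422243e-01 -3.20506747e-01  1.36894647e+00
 -5.53994047e-05 -2.13140644e-01]
```

View pics/w2.png

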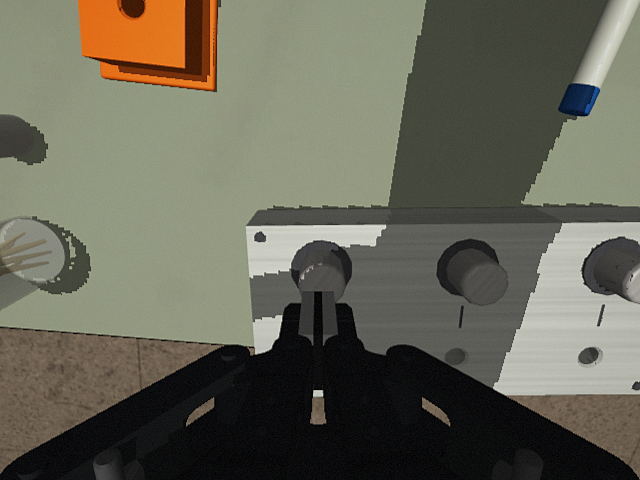

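View pics/s2.png

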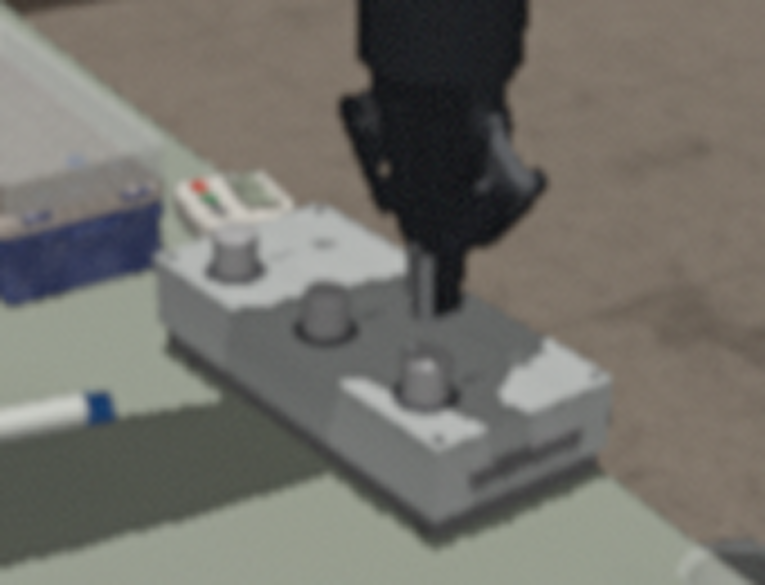

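```bash
python3 - <<'E'
from h import *
from rig import robot
o=robot.get_obs();W=robot.get_image("wrist");S=robot.get_image("scene")
cv2.imwrite("pics/s2c.png",cv2.resize(S["pixels"][200:250,300:360],None,fx=12,fy=12,interpolation=cv2.INTER_CUBIC))
cv2.imwrite("pics/w2c.png",cv2.resize(cv2.convertScaleAbs(W["pixels"][220:360,240:400],alpha=1.6),None,fx=4.8,fy=4.2*4.8/4.2,interpolation=cv2.INTER_CUBIC)[:600])
T=o["tool_pos"]-[0,0,.019]
for z in (.019,.0): print("tip S",(proj(S,o["tool_pos"]-[0,0,z])-[300,200])*12, "W",(proj(W,o["tool_pos"]-[0,0,z])-[240,220])*4.8)
for p in ([.4556,.013,.084],[.4543,.0085,.084]): print((proj(S,p)-[300,200])*12,(proj(W,p)-[240,220])*4.8)
E
```

```text
tip S [[302.33828378 236.45702687]] W [[371.74154925 431.92556637]]
tip S [[305.12131197 140.14114835]] W [[371.3460363  545.03941968]]
[[287.44903068 331.18410436]] [[386.09315934 326.76319916]]
[[295.11932292 343.98189219]] [[342.90783176 311.22278677]]
```

View pics/s2c.png

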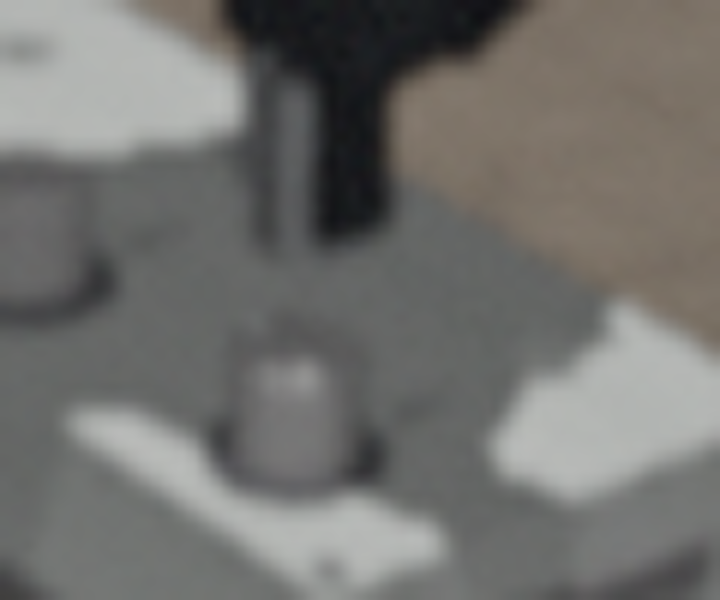

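View pics/w2c.png

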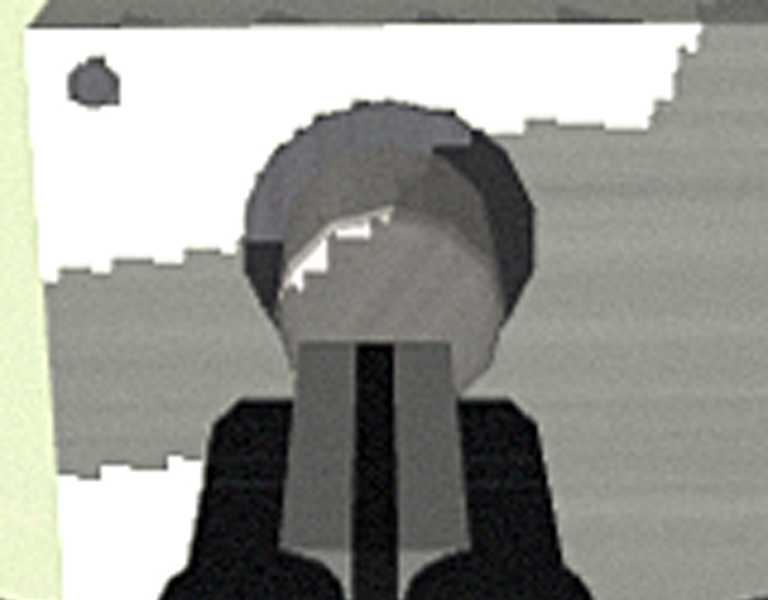

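Request:
move_arm --commands '[[[1,0,4],0,1],[[1,0,4],0,1],[[0,0,3],0,1],[[0,0,2],0,1],[[0,0,1],0,1],[[0,0,1],0,1],[[0,0,0],0,1]]'

```text
time: 5.92
tool_pos: [0.454, 0.0117, 0.1053]
ee_rot: [-0.046, 0.999, 0.0, -0.0]
contact_force: [1.1, -0.4, 0.6]
finger_gap: -0.0002
```

Request:
move_arm --commands '[[[0,0,1],0,1],[[0,0,1],0,1]]'

```text
time: 6.18
tool_pos: [0.4541, 0.0117, 0.1033]
ee_rot: [-0.046, 0.999, -0.0, 0.0]
contact_force: [0.3, 0.3, -0.5]
finger_gap: -0.0002
```

Request:
move_arm --commands '[[[0,0,1],0,1]]'

```text
time: 6.3
tool_pos: [0.4541, 0.0117, 0.1023]
ee_rot: [-0.046, 0.999, -0.0, 0.0]
contact_force: [-0.1, -0.8, 0.4]
finger_gap: -0.0001
```

Request:
move_arm --commands '[[[0,0,1],0,1]]'

```text
time: 6.42
tool_pos: [0.4541, 0.0117, 0.1017]
ee_rot: [-0.046, 0.999, -0.0, 0.0]
contact_force: [-1.0, 0.2, 4.7]
finger_gap: 0.0001
```

Request:
move_arm --commands '[[[0,0,0.5],0,1]]'

```text
time: 6.55
tool_pos: [0.4541, 0.0117, 0.1016]
ee_rot: [-0.046, 0.999, -0.0, 0.0]
contact_force: [-1.5, 0.3, 6.0]
finger_gap: -0.0004
```

Request:
move_arm --commands '[[[0,0,0.5],0,1]]'

```text
time: 6.68
tool_pos: [0.4541, 0.0117, 0.1014]
ee_rot: [-0.046, 0.999, -0.0, 0.0]
contact_force: [-2.9, 0.4, 7.8]
finger_gap: 0.0
```

Request:
move_arm --commands '[[[0,0,0.5],0,1]]'

```text
time: 6.8
tool_pos: [0.4541, 0.0117, 0.1013]
ee_rot: [-0.046, 0.999, -0.0, 0.0]
contact_force: [-3.3, -0.1, 9.1]
finger_gap: -0.0002
```

Request:
move_arm --commands '[[[0,0,0.5],0,1]]'

```text
time: 6.92
tool_pos: [0.4542, 0.0117, 0.1012]
ee_rot: [-0.046, 0.999, -0.0, 0.0]
contact_force: [-4.6, 0.5, 11.6]
finger_gap: -0.0001
```

Request:
move_arm --commands '[[[0,0,0.5],0,1]]'

```text
time: 7.05
tool_pos: [0.4542, 0.0117, 0.101]
ee_rot: [-0.046, 0.999, -0.0, 0.001]
contact_force: [-4.8, 0.6, 13.7]
finger_gap: 0.0
```

Not clicked at about 14 N after roughly 1 mm of travel, so the right latch looks stiff. Letting it come back up and going on to the middle one, 80 mm in tool +y.

Request:
move_arm --commands '[[[0,0,-2],0,1],[[0,0,-8],0,1],[[0,0,-9],0,1],[[0,20,0],0,1],[[0,30,0],0,1],[[0,30,0],0,1],[[0,0,0],0,1],[[0,0,0],0,1]]'

```text
time: 8.05
tool_pos: [0.4468, 0.0911, 0.118]
ee_rot: [-0.046, 0.999, -0.0, 0.0]
contact_force: [0.5, -0.4, 0.5]
finger_gap: 0.0002
```

```bash
python3 - <<'E'
from h import *
from rig import robot
o=robot.get_obs();W=robot.get_image("wrist");S=robot.get_image("scene")
cv2.imwrite("pics/w3.png",W["pixels"]);cv2.imwrite("pics/s3.png",cv2.resize(S["pixels"][170:270,250:370],None,fx=6,fy=6,interpolation=cv2.INTER_CUBIC))
print(o["tool_pos"],psi(o),o["contact_force"],delta(o,[.4474,.0926,.105]))
E
```

```text
[0.44683897 0.09110624 0.11797752] -3.0491593186838926 [ 0.53122709 -0.35782428  0.5261818 ] [-0.7  1.4 13. ]
```

View pics/w3.png

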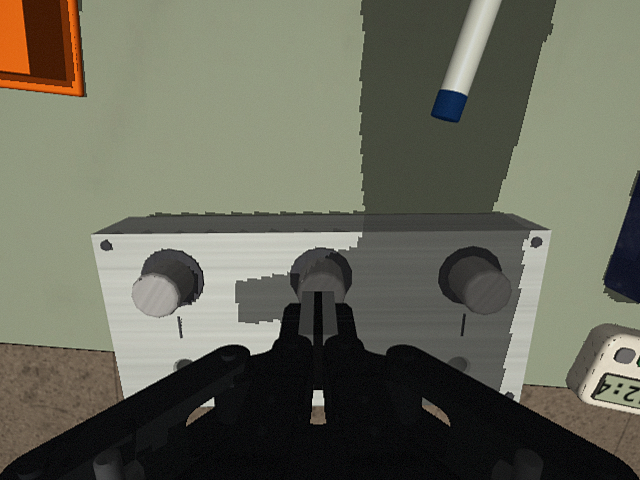

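View pics/s3.png

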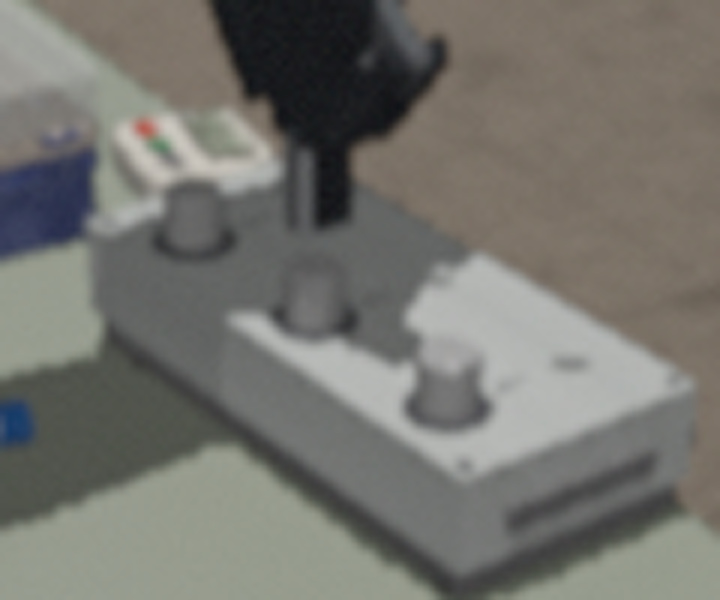

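The right latch at wrist (153,297) is back up, and the tool is centred over the middle latch at (323,280). Pressing the middle one slowly.

Request:
move_arm --commands '[[[0,0.5,4],0,1],[[0,0.5,4],0,1],[[0,0,3],0,1],[[0,0,2],0,1],[[0,0,1],0,1],[[0,0,1],0,1]]'

```text
time: 8.9
tool_pos: [0.4466, 0.0924, 0.1028]
ee_rot: [-0.046, 0.999, -0.0, 0.0]
contact_force: [-0.3, 1.0, -0.0]
finger_gap: -0.0002
```

Request:
move_arm --commands '[[[0,0,1],0,1]]'

```text
time: 9.02
tool_pos: [0.4466, 0.0924, 0.102]
ee_rot: [-0.046, 0.999, 0.0, 0.0]
contact_force: [0.3, 0.3, 3.2]
finger_gap: -0.0001
```

Request:
move_arm --commands '[[[0,0,1],0,1]]'

```text
time: 9.15
tool_pos: [0.4467, 0.0924, 0.1014]
ee_rot: [-0.046, 0.999, -0.0, 0.0]
contact_force: [-2.3, -0.3, 4.9]
finger_gap: -0.0
```

Request:
move_arm --commands '[[[0,0,0.5],0,1]]'

```text
time: 9.28
tool_pos: [0.4467, 0.0924, 0.1011]
ee_rot: [-0.046, 0.999, -0.0, 0.0]
contact_force: [-2.1, -0.5, 6.0]
finger_gap: 0.0003
```

Request:
move_arm --commands '[[[0,0,0.5],0,1]]'

```text
time: 9.4
tool_pos: [0.4467, 0.0924, 0.1008]
ee_rot: [-0.046, 0.999, 0.0, 0.0]
contact_force: [-3.1, 0.2, 5.7]
finger_gap: -0.0001
```

Request:
move_arm --commands '[[[0,0,0.7],0,1]]'

```text
time: 9.52
tool_pos: [0.4467, 0.0924, 0.1003]
ee_rot: [-0.046, 0.999, -0.0, 0.0]
contact_force: [-2.5, -0.3, 7.4]
finger_gap: 0.0001
```

Request:
move_arm --commands '[[[0,0,0.7],0,1]]'

```text
time: 9.65
tool_pos: [0.4467, 0.0924, 0.0997]
ee_rot: [-0.046, 0.999, -0.0, 0.0]
contact_force: [-3.3, -0.5, 7.0]
finger_gap: 0.0001
```

Request:
move_arm --commands '[[[0,0,0.7],0,1]]'

```text
time: 9.78
tool_pos: [0.4467, 0.0924, 0.0991]
ee_rot: [-0.046, 0.999, -0.0, 0.0]
contact_force: [-2.3, -1.1, 7.4]
finger_gap: 0.0001
```

Request:
move_arm --commands '[[[0,0,0.7],0,1]]'

```text
time: 9.9
tool_pos: [0.4467, 0.0924, 0.0983]
ee_rot: [-0.046, 0.999, -0.0, 0.0]
contact_force: [-3.6, -1.0, 7.0]
finger_gap: -0.0
```

Request:
move_arm --commands '[[[0,0,0.8],0,1]]'

```text
time: 10.02
tool_pos: [0.4467, 0.0924, 0.0974]
ee_rot: [-0.046, 0.999, -0.0, 0.0]
contact_force: [-3.5, -0.6, 6.3]
finger_gap: -0.0002
```

Request:
move_arm --commands '[[[0,0,0.8],0,1]]'

```text
time: 10.15
tool_pos: [0.4467, 0.0924, 0.0963]
ee_rot: [-0.046, 0.999, -0.0, 0.0]
contact_force: [-2.3, 0.2, 5.5]
finger_gap: -0.0001
```

Request:
move_arm --commands '[[[0,0,0.8],0,1]]'

```text
time: 10.28
tool_pos: [0.4467, 0.0924, 0.095]
ee_rot: [-0.046, 0.999, 0.0, 0.0]
contact_force: [-1.1, 0.5, 2.4]
finger_gap: -0.0002
```

Request:
move_arm --commands '[[[0,0,0.8],0,1]]'

```text
time: 10.4
tool_pos: [0.4467, 0.0924, 0.0935]
ee_rot: [-0.046, 0.999, 0.0, 0.0]
contact_force: [0.1, 0.3, 0.3]
finger_gap: -0.0
```

The force fell to zero at about 8 mm, so it clicked. Retracting to the left latch.

Request:
move_arm --commands '[[[0,0,-3],0,1],[[0,0,-10],0,1],[[0,0,-12],0,1],[[0,20,0],0,1],[[0,30,0],0,1],[[0,30,0],0,1],[[0,0,0],0,1],[[0,0,0],0,1]]'

```text
time: 11.4
tool_pos: [0.4395, 0.1718, 0.1194]
ee_rot: [-0.046, 0.999, -0.0, 0.0]
contact_force: [0.3, 0.2, 1.0]
finger_gap: -0.0001
```

```bash
python3 - <<'E'
from h import *
from rig import robot
o=robot.get_obs();W=robot.get_image("wrist");S=robot.get_image("scene")
cv2.imwrite("pics/w4.png",W["pixels"]);cv2.imwrite("pics/s4.png",cv2.resize(S["pixels"][170:270,250:370],None,fx=6,fy=6,interpolation=cv2.INTER_CUBIC))
print(o["tool_pos"],psi(o),o["contact_force"],delta(o,[.4392,.1722,.105]))
E
```

```text
[0.43953784 0.17182912 0.11942758] -3.0491271573814527 [0.30065369 0.16997561 0.95256899] [ 0.3  0.4 14.4]
```

View pics/w4.png

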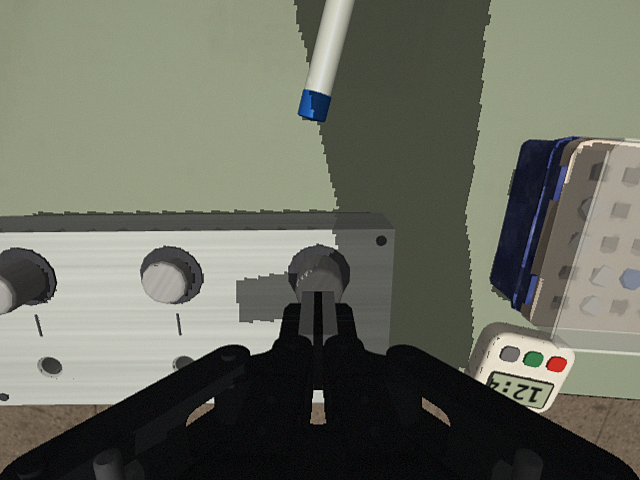

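View pics/s4.png

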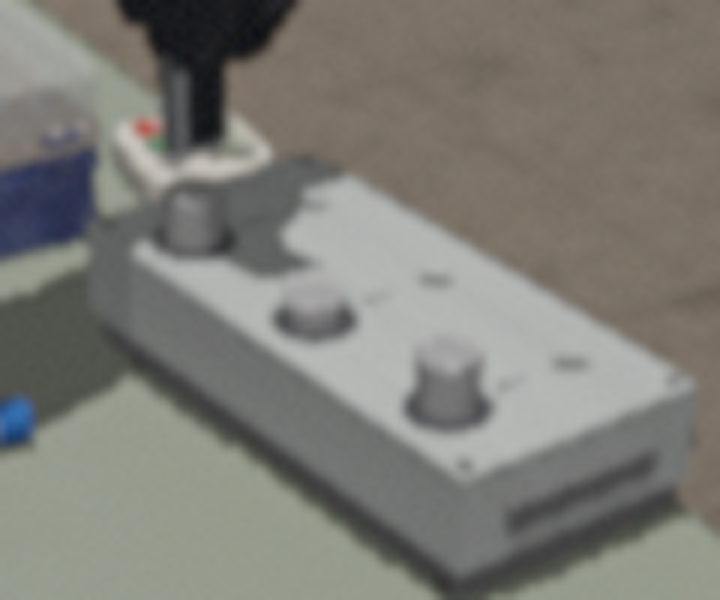

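The middle latch is visibly down and the right one is up (scene crop (315,305) and (448,370)). Now pressing the left one.

Request:
move_arm --commands '[[[0,0,4],0,1],[[0,0,4],0,1],[[0,0,4],0,1],[[0,0,2],0,1],[[0,0,1],0,1],[[0,0,1],0,1]]'

```text
time: 12.25
tool_pos: [0.4392, 0.1721, 0.1028]
ee_rot: [-0.046, 0.999, -0.0, 0.0]
contact_force: [0.2, -0.5, 0.1]
finger_gap: -0.0004
```

Request:
move_arm --commands '[[[0,0,1],0,1]]'

```text
time: 12.38
tool_pos: [0.4393, 0.1721, 0.1019]
ee_rot: [-0.046, 0.999, 0.0, 0.0]
contact_force: [-0.1, 0.6, 0.2]
finger_gap: 0.0001
```

Request:
move_arm --commands '[[[0,0,1],0,1]]'

```text
time: 12.5
tool_pos: [0.4393, 0.1721, 0.1012]
ee_rot: [-0.046, 0.999, 0.0, 0.0]
contact_force: [-0.9, -1.1, 3.5]
finger_gap: -0.0003
```

Request:
move_arm --commands '[[[0,0,0.6],0,1]]'

```text
time: 12.62
tool_pos: [0.4393, 0.1721, 0.1008]
ee_rot: [-0.046, 0.999, 0.0, 0.0]
contact_force: [-2.1, 0.4, 4.4]
finger_gap: -0.0002
```

Request:
move_arm --commands '[[[0,0,0.6],0,1]]'

```text
time: 12.75
tool_pos: [0.4393, 0.1721, 0.1003]
ee_rot: [-0.046, 0.999, 0.0, 0.0]
contact_force: [-3.0, 0.4, 5.9]
finger_gap: -0.0
```

Request:
move_arm --commands '[[[0,0,0.6],0,1]]'

```text
time: 12.88
tool_pos: [0.4393, 0.1721, 0.0997]
ee_rot: [-0.046, 0.999, 0.0, 0.0]
contact_force: [-2.5, 0.0, 6.8]
finger_gap: -0.0005
```

Request:
move_arm --commands '[[[0,0,0.7],0,1]]'

```text
time: 13.0
tool_pos: [0.4393, 0.1721, 0.0991]
ee_rot: [-0.046, 0.999, 0.0, 0.0]
contact_force: [-2.5, -0.3, 5.5]
finger_gap: 0.0001
```

Request:
move_arm --commands '[[[0,0,0.7],0,1]]'

```text
time: 13.12
tool_pos: [0.4393, 0.1721, 0.0984]
ee_rot: [-0.046, 0.999, 0.0, 0.0]
contact_force: [-1.6, -0.3, 5.0]
finger_gap: -0.0
```

Request:
move_arm --commands '[[[0,0,0.7],0,1]]'

```text
time: 13.25
tool_pos: [0.4393, 0.1721, 0.0976]
ee_rot: [-0.046, 0.999, 0.0, 0.0]
contact_force: [-2.0, 0.1, 5.5]
finger_gap: -0.0
```

Request:
move_arm --commands '[[[0,0,0.7],0,1]]'

```text
time: 13.38
tool_pos: [0.4393, 0.1721, 0.0968]
ee_rot: [-0.046, 0.999, 0.0, 0.0]
contact_force: [-1.2, 0.4, 4.5]
finger_gap: 0.0002
```

Request:
move_arm --commands '[[[0,0,0.8],0,1]]'

```text
time: 13.5
tool_pos: [0.4393, 0.1721, 0.0956]
ee_rot: [-0.046, 0.999, 0.0, 0.0]
contact_force: [-1.2, -0.6, 3.4]
finger_gap: 0.0001
```

Request:
move_arm --commands '[[[0,0,0.8],0,1]]'

```text
time: 13.62
tool_pos: [0.4393, 0.1721, 0.0943]
ee_rot: [-0.046, 0.999, 0.0, 0.0]
contact_force: [-0.8, -0.1, 0.9]
finger_gap: 0.0002
```

Request:
move_arm --commands '[[[0,0,0.8],0,1]]'

```text
time: 13.75
tool_pos: [0.4392, 0.1721, 0.0932]
ee_rot: [-0.046, 0.999, 0.0, -0.0]
contact_force: [0.3, 0.5, -0.5]
finger_gap: 0.0001
```

Left clicked as well. Raising, then travelling to a viewing pose over the grey pin stand.

Request:
move_arm --commands '[[[0,0,-5],0,1],[[0,0,-40],0,1],[[0,0,-55],0,1],[[-2,-30,-45],0,0.5],[[-1.5,-56,-12],0,0],[[-1.5,-56,0],0,0],[[-1.5,-56,0],0,0],[[-1.5,-56,0],0,0],[[-1.5,-56,0],0,0],[[-1.5,-56,0],0,0],[[-1.5,-56,0],0,0],[[-1.5,-56,0],0,0],[[-1,-31,0],0,0],[[0,0,0],0,0],[[0,0,0],0,0]]'

```text
time: 15.62
tool_pos: [0.5009, -0.333, 0.2506]
ee_rot: [-0.046, 0.999, 0.0, -0.0]
contact_force: [0.4, -0.7, -0.7]
finger_gap: 0.0428
```

```bash
python3 - <<'E'
from h import *
from rig import robot
import pickle
o=robot.get_obs();W=robot.get_image("wrist");S=robot.get_image("scene")
pickle.dump((o,W),open("w5.pkl","wb"))
cv2.imwrite("pics/w5.png",W["pixels"]);cv2.imwrite("pics/s5.png",cv2.resize(S["pixels"][170:270,250:370],None,fx=6,fy=6,interpolation=cv2.INTER_CUBIC))
print(o["tool_pos"],psi(o),o["contact_force"],o["finger_gap"],o["joint_pos"])
E
```

```text
[ 0.50088828 -0.3329686   0.25063496] -3.049412025140025 [ 0.36932591 -0.6943931  -0.74768833] 0.04275719287195044 [-6.98339374e-01  2.53396094e-01  3.29076941e-01  1.64739317e+00
  4.05538508e-04 -7.90520021e-01]
```

View pics/w5.png

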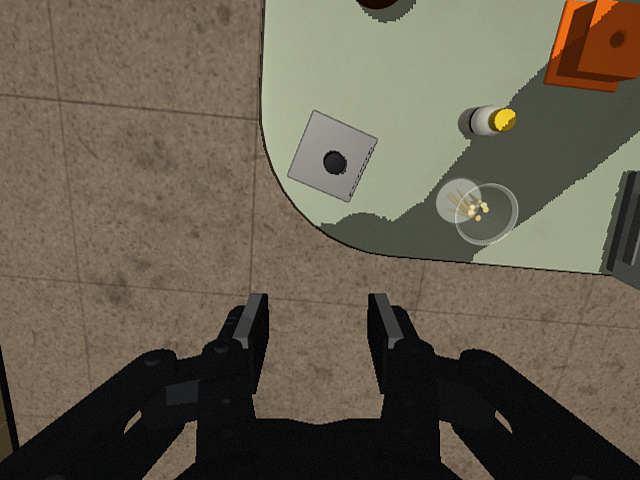

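View pics/s5.png

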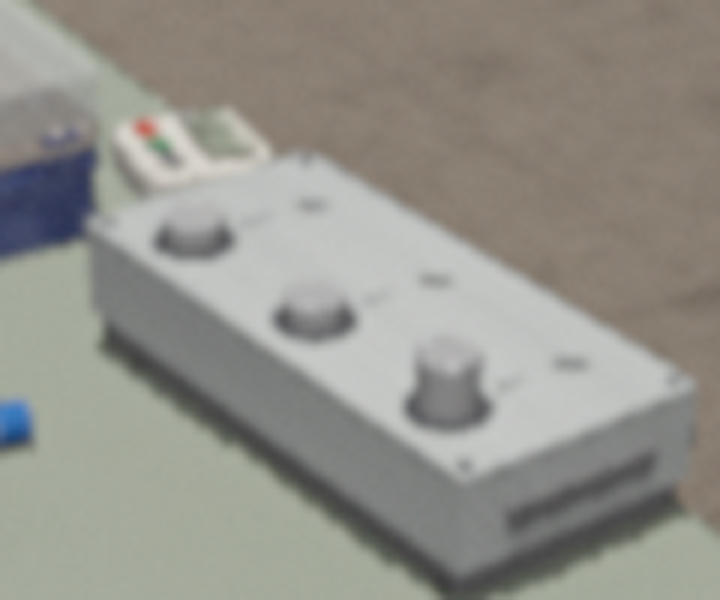

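Left and middle are down and the right is up. Two things are shaped like the stand: the orange one at wrist (600,45), with an empty hole, and the grey one at (333,158) carrying the black pin. The grey one is meant; here is an enlarged crop to confirm.

```bash
python3 - <<'E'
import cv2
a=cv2.imread("pics/w5.png")
a=cv2.convertScaleAbs(a,alpha=1.3)
cv2.imwrite("pics/w5a.png",cv2.resize(a[105:210,275:390],None,fx=5.5,fy=5.5,interpolation=cv2.INTER_CUBIC))
E
```

```text
(no output)
```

View pics/w5a.png

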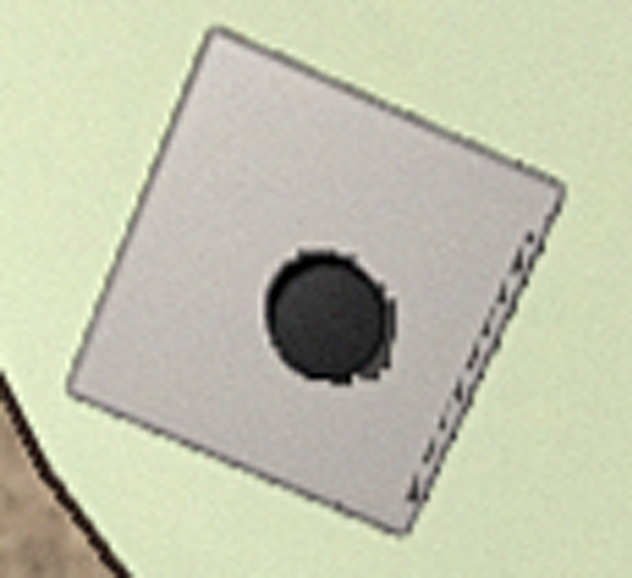

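```bash
python3 - <<'E'
from h import *
import pickle
o,W=pickle.load(open("w5.pkl","rb"))
for z in (.07,.075):
  p=ray(W,up((325,315),275,105,5.5),z);print(z,p.round(4),delta(o,[p[0],p[1],.12]))
  print("base edge",((proj(W,[p[0],p[1],z-.036])-[275,105])*5.5).round(0))
c=[ray(W,up(q,275,105,5.5),.0) for q in [(215,30),(565,185),(405,535),(70,390)]]
c=np.array(c);print(c.round(4),c.mean(0),np.linalg.norm(c[1]-c[0]))
c=np.array([ray(W,up(q,275,105,5.5),.039) for q in [(215,30),(565,185),(405,535),(70,390)]]);print(c.mean(0),np.linalg.norm(c[1]-c[0]))
E
```

```text
0.07 [ 0.45   -0.3242  0.07  ] [ 49.8  13.3 130.7]
base edge [[314. 294.]]
0.075 [ 0.4496 -0.3245  0.075 ] [ 50.2  13.  130.7]
base edge [[313. 294.]]
[[ 0.4083 -0.3452  0.    ]
 [ 0.4287 -0.2799  0.    ]
 [ 0.4949 -0.3012  0.    ]
 [ 0.4735 -0.3664  0.    ]] [ 0.45133882 -0.32316001  0.        ] 0.06835736137142
[ 0.44868713 -0.32490264  0.039     ] 0.06122535535781424
```

Request:
move_arm --commands '[[[25,7,20],0,0],[[25,6,30],0,0],[[0,0,40],0,0],[[0,0,25],0,0],[[0,0,5],0,0],[[0,0,0],0,0],[[0,0,0],0,0]]'

```text
time: 16.6
tool_pos: [0.451, -0.3256, 0.1328]
ee_rot: [-0.046, 0.999, -0.001, 0.001]
contact_force: [-0.1, 0.7, 0.4]
finger_gap: 0.0428
```

```bash
python3 - <<'E'
from h import *
from rig import robot
import pickle
o=robot.get_obs();W=robot.get_image("wrist");S=robot.get_image("side")
pickle.dump((o,W),open("w6.pkl","wb"))
cv2.imwrite("pics/w6.png",W["pixels"]);cv2.imwrite("pics/s6.png",cv2.resize(S["pixels"][260:360,370:490],None,fx=6,fy=6,interpolation=cv2.INTER_CUBIC))
print(o["tool_pos"],psi(o),o["contact_force"],o["finger_gap"],proj(W,[.45,-.3243,.075]))
for z in(0,-.019,-.057): print("tool axis side crop",(proj(S,o["tool_pos"]+[0,0,z])-[370,260])*6)
E
```

```text
[ 0.45103548 -0.32560633  0.13279292] -3.048851862811216 [-0.09607754  0.67521888  0.35455358] 0.04282630550888745 [[320.31439668 273.99025468]]
tool axis side crop [[399.54096888  38.11876863]]
tool axis side crop [[393.78480341 108.08468539]]
tool axis side crop [[382.54469493 244.70766776]]
```

View pics/w6.png

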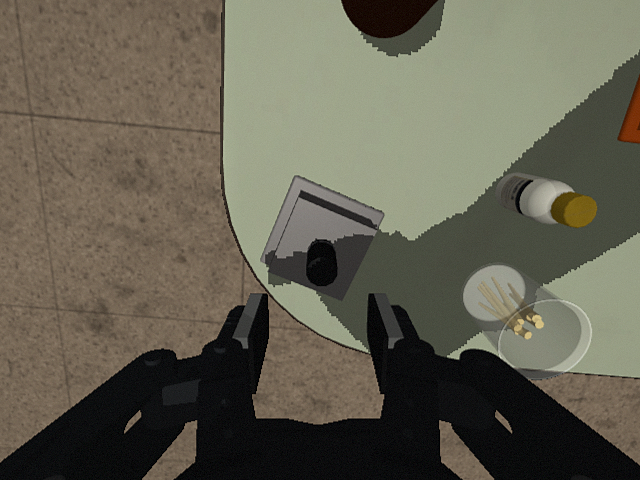

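View pics/s6.png

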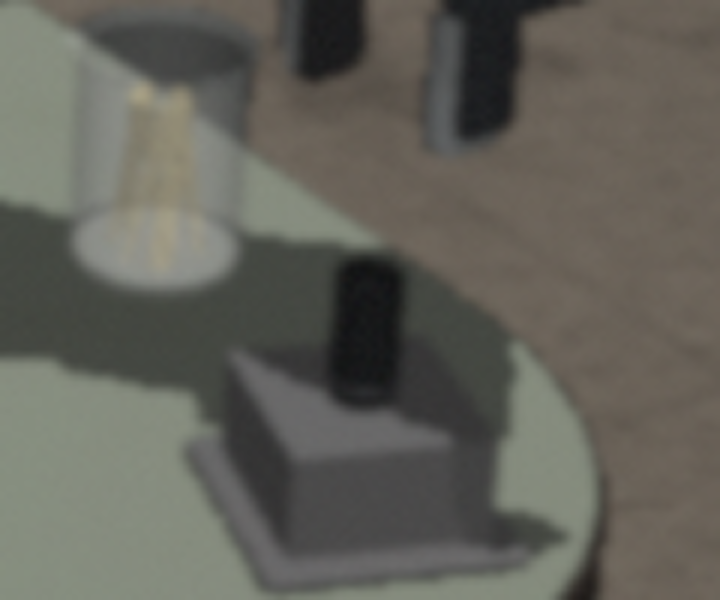

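```bash
python3 - <<'E'
import cv2
a=cv2.imread("pics/w6.png")
a=cv2.convertScaleAbs(a,alpha=2.5)
cv2.imwrite("pics/w6a.png",cv2.resize(a[200:340,230:410],None,fx=4.2,fy=4.2,interpolation=cv2.INTER_CUBIC))
E
```

```text
(no output)
```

View pics/w6a.png

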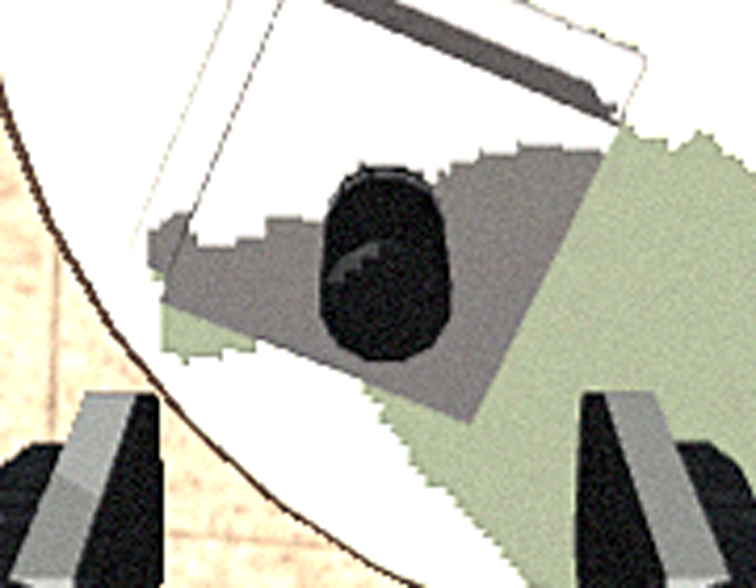

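```bash
python3 - <<'E'
from h import *
import pickle
o5,W5=pickle.load(open("w5.pkl","rb"));o,W=pickle.load(open("w6.pkl","rb"))
a=up((325,315),275,105,5.5);b=up((386,300),230,200,4.2);c=up((384,208),230,200,4.2)
r=least_squares(lambda p:np.r_[proj(W5,p)[0]-a,proj(W,p)[0]-b],[.45,-.32,.07]);print(r.x,r.fun)
for z in (.07,.075): p=ray(W,b,z); print(p,delta(o,p))
# width: 18mm disc
print("depth from dia", W["fx"]*.018/(128/4.2))
print("base ray",ray(W,c,.034),ray(W,c,.039))
# jaw midpoint in image: pads inner edges bottom
print((proj(W,o["tool_pos"]-[0,0,.013])-[230,200])*4.2)
E
```

```text
[ 0.44995266 -0.32381844  0.07072259] [ 0.53869259  0.06924543 -0.36064688 -0.0469286 ]
[ 0.45025159 -0.32358526  0.07      ] [ 0.7  2.2 62.8]
[ 0.44824497 -0.32381586  0.075     ] [ 2.7  2.2 57.8]
depth from dia 0.2138859791686879
base ray [ 0.44959391 -0.32369245  0.034     ] [ 0.44792787 -0.32388319  0.039     ]
[[367.20763383 490.6622259 ]]
```

Request:
move_arm --commands '[[[1,2,15],0,0],[[0,0,20],0,0],[[0,0,20],0,0],[[0,0,12],0,0],[[0,0,5],0,0],[[0,0,0],0,0],[[0,0,0],0,0]]'

```text
time: 17.58
tool_pos: [0.4493, -0.3236, 0.0597]
ee_rot: [-0.046, 0.999, -0.001, 0.001]
contact_force: [0.3, -0.2, -0.5]
finger_gap: 0.0426
```

```bash
python3 - <<'E'
from h import *
from rig import robot
o=robot.get_obs();W=robot.get_image("wrist");S=robot.get_image("side")
cv2.imwrite("pics/w7.png",cv2.resize(cv2.convertScaleAbs(W["pixels"][230:400,210:420],alpha=2),None,fx=3.5,fy=3.5));cv2.imwrite("pics/s7.png",cv2.resize(S["pixels"][260:360,370:490],None,fx=6,fy=6,interpolation=cv2.INTER_CUBIC))
print(o["tool_pos"],o["contact_force"],delta(o,[.45,-.3237,.058]))
E
```

```text
[ 0.44933377 -0.3236453   0.05970424] [ 0.33602915 -0.17814096 -0.54863442] [-0.7 -0.1  1.7]
```

View pics/w7.png

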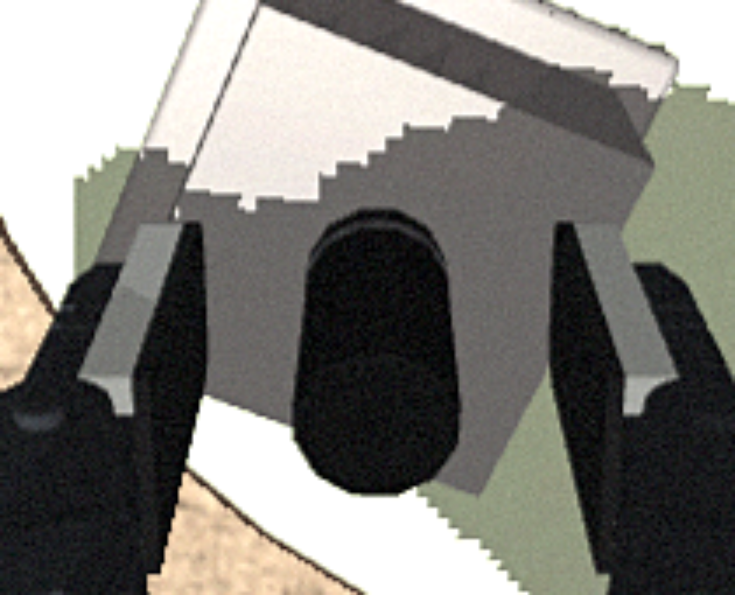

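View pics/s7.png

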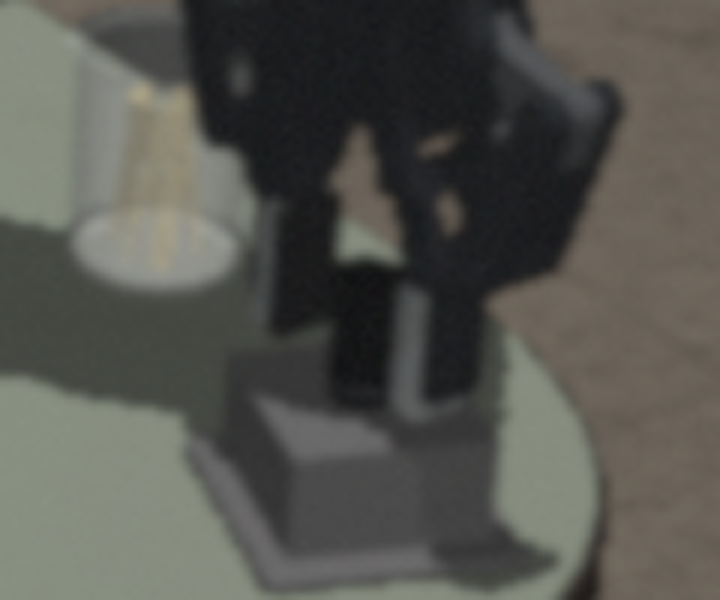

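The pin is centred between the jaws in the wrist view (377 against jaw mid 378). Closing.

Request:
move_arm --commands '[[[0,0,0],0,1],[[0,0,0],0,1],[[0,0,0],0,1],[[0,0,0],0,1],[[0,0,0],0,1],[[0,0,0],0,1]]' --squeeze 40

```text
time: 18.42
tool_pos: [0.4491, -0.3234, 0.0594]
ee_rot: [-0.046, 0.999, -0.0, 0.0]
contact_force: [-0.4, 0.5, 4.1]
finger_gap: 0.0154
```

```bash
python3 - <<'E'
from h import *
from rig import robot
o=robot.get_obs();W=robot.get_image("wrist");S=robot.get_image("side")
cv2.imwrite("pics/w8.png",cv2.resize(cv2.convertScaleAbs(W["pixels"][230:400,210:420],alpha=2),None,fx=3.5,fy=3.5));cv2.imwrite("pics/s8.png",cv2.resize(S["pixels"][260:360,370:490],None,fx=6,fy=6,interpolation=cv2.INTER_CUBIC))
print(o["tool_pos"],o["contact_force"],o["moment"],o["finger_gap"])
E
```

```text
[ 0.44911534 -0.32340913  0.05935176] [-0.39341405  0.5306837   4.12986673] [0.0086904  0.02918536 0.02901291] 0.015407721653570999
```

View pics/w8.png

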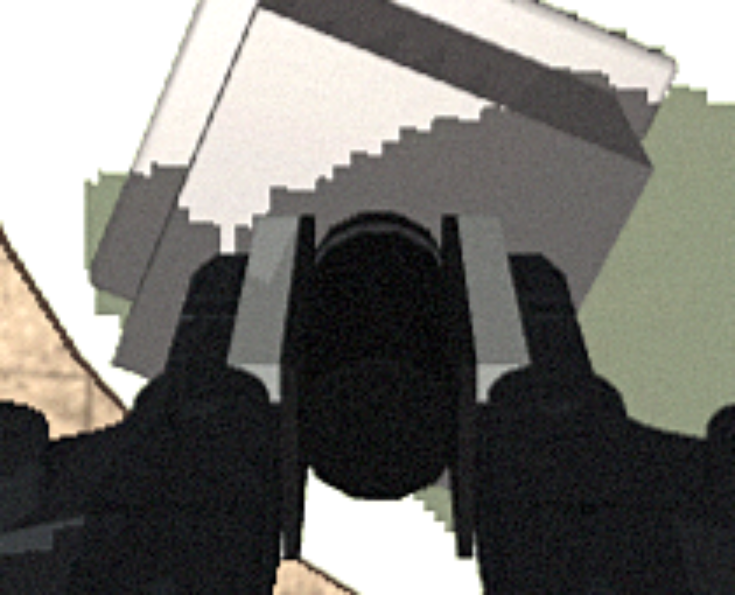

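View pics/s8.png

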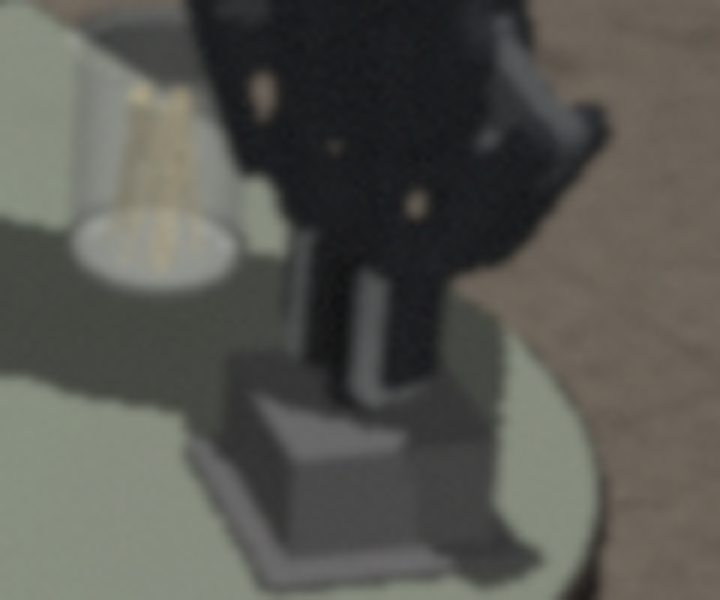

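Firmly gripped and centred. Lifting slowly, then travelling high to above the right socket.

Request:
move_arm --commands '[[[0,0,-3],0,1],[[0,0,-8],0,1],[[0,0,-12],0,1],[[0,0,-25],0,1],[[0,0,-35],0,1],[[0,0,-27],0,1],[[-7,25,0],0,1],[[-13,45,0],0,1],[[-13,45,0],0,1],[[-13,45,0],0,1],[[-13,45,0],0,1],[[-13,45,0],0,1],[[-12,45,0],0,1],[[-7,30,0],0,1],[[-3,10,0],0,1],[[0,0,0],0,1],[[0,0,0],0,1]]'

```text
time: 20.65
tool_pos: [0.5115, 0.0181, 0.1689]
ee_rot: [-0.045, 0.999, -0.0, -0.0]
contact_force: [0.3, 0.5, -0.1]
finger_gap: 0.0155
```

```bash
python3 - <<'E'
from h import *
from rig import robot
import pickle
o=robot.get_obs();W=robot.get_image("wrist");S=robot.get_image("scene")
pickle.dump((o,W),open("w9.pkl","wb"))
cv2.imwrite("pics/w9.png",W["pixels"]);cv2.imwrite("pics/s9.png",cv2.resize(S["pixels"][150:270,250:390],None,fx=5,fy=5,interpolation=cv2.INTER_CUBIC))
print(o["tool_pos"],psi(o),o["contact_force"],o["finger_gap"],delta(o,[.5124,.019,.14]))
E
```

```text
[0.51146453 0.01806473 0.16894339] -3.050644900331309 [ 0.31928283  0.5372701  -0.05066139] 0.015516953953870833 [-1.   0.9 28.9]
```

View pics/w9.png

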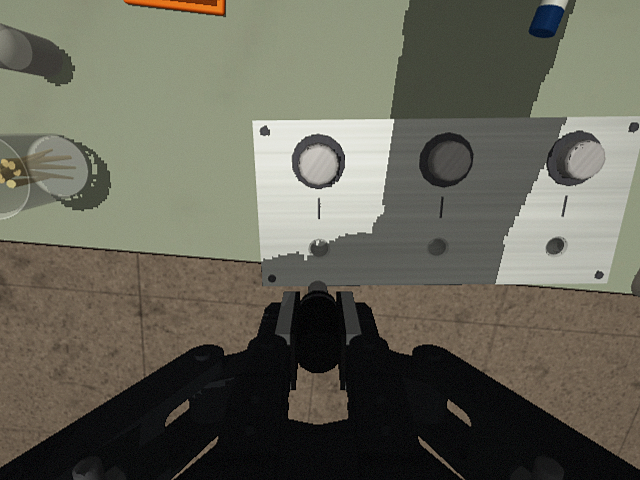

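View pics/s9.png

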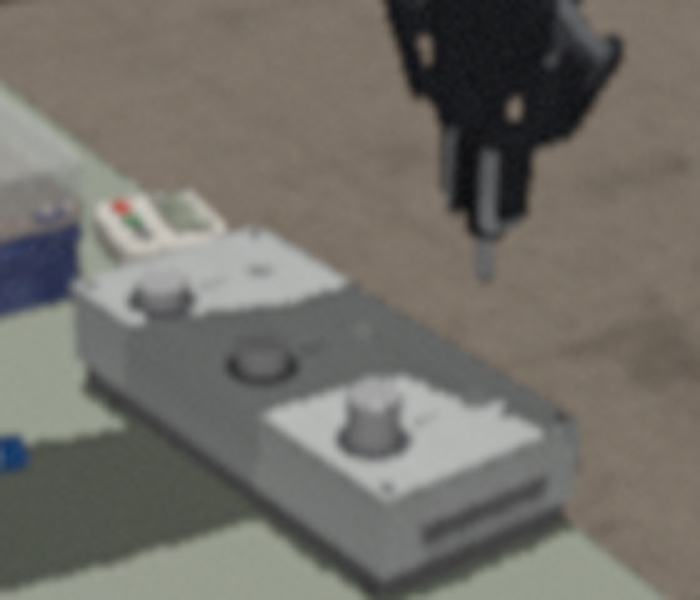

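```bash
python3 - <<'E'
import cv2
a=cv2.imread("pics/w9.png")
a=cv2.convertScaleAbs(a,alpha=1.4)
cv2.imwrite("pics/w9a.png",cv2.resize(a[225:310,265:375],None,fx=7,fy=7,interpolation=cv2.INTER_CUBIC))
cv2.imwrite("pics/w9b.png",cv2.resize(a[225:275,400:580],None,fx=4.4,fy=4.4,interpolation=cv2.INTER_CUBIC))
E
```

```text
(no output)
```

View pics/w9a.png

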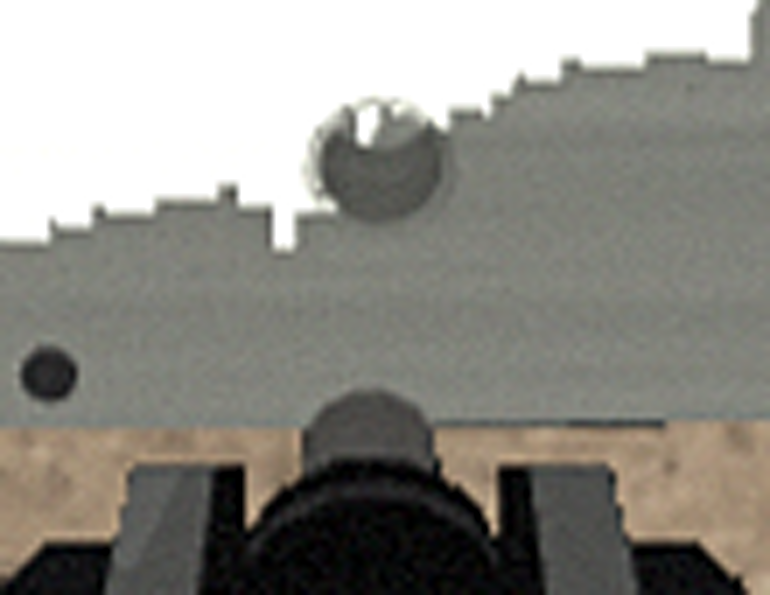

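View pics/w9b.png

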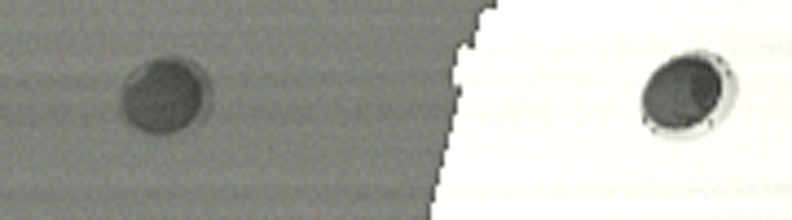

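```bash
cat > fit.py <<'E'
from h import *
import pickle
o,W=pickle.load(open("w9.pkl","rb"))
uv=np.array([up((381,160),265,225,7),up((167,95),400,225,4.4),up((691,94),400,225,4.4)])
L=np.array([[.028,-.08,.06],[.028,0,.06],[.028,.08,.06]])
r=least_squares(lambda p:(proj(W,carr(p,L))-uv).ravel(),[.477,.096,.103]);C=carr(r.x,L)
print(r.x,r.fun.round(2),C[0]); print("single ray",ray(W,uv[0],.06))
T=Ro.from_quat(o["ee_rot"]).as_matrix()
a=np.linspace(0,2*np.pi,72)
def ring(ox,oy,h,rad): # tool frame offset m, h below TCP
    P=o["tool_pos"]+np.c_[ox+rad*np.cos(a),oy+rad*np.sin(a),np.full(72,h)]@T.T
    return (proj(W,P)-[265,225]+.5)*7-.5
for ox in (-.0009,0,.001,-.002):
  for h,rad in ((.0474,.005),(.0474,.0035),(.043,.005),(.0254,.005)):
    q=ring(ox,0,h,rad); print(ox,h,rad,"u",q[:,0].min().round(),q[:,0].max().round(),"vmin",q[:,1].min().round())
E
python3 fit.py
```

```text
[0.47619215 0.09583908 0.09802855] [-0.11 -0.16  0.1   0.34  0.01 -0.16] [0.51188745 0.01896356 0.06      ]
single ray [0.51199575 0.01904917 0.06      ]
-0.0009 0.0474 0.005 u 302.0 438.0 vmin 362.0
-0.0009 0.0474 0.0035 u 322.0 418.0 vmin 381.0
-0.0009 0.043 0.005 u 300.0 440.0 vmin 386.0
-0.0009 0.0254 0.005 u 293.0 447.0 vmin 494.0
0 0.0474 0.005 u 302.0 439.0 vmin 350.0
0 0.0474 0.0035 u 322.0 418.0 vmin 369.0
0 0.043 0.005 u 300.0 440.0 vmin 374.0
0 0.0254 0.005 u 293.0 447.0 vmin 482.0
0.001 0.0474 0.005 u 302.0 439.0 vmin 337.0
0.001 0.0474 0.0035 u 322.0 418.0 vmin 357.0
0.001 0.043 0.005 u 300.0 440.0 vmin 361.0
0.001 0.0254 0.005 u 293.0 447.0 vmin 467.0
-0.002 0.0474 0.005 u 302.0 438.0 vmin 376.0
-0.002 0.0474 0.0035 u 322.0 418.0 vmin 395.0
-0.002 0.043 0.005 u 300.0 440.0 vmin 400.0
-0.002 0.0254 0.005 u 293.0 447.0 vmin 510.0
```

Request:
move_arm --commands '[[[0.8,0.8,10],0,1],[[0,0,17],0,1],[[0,0,14],0,1],[[0,0,6],0,1],[[0,0,3],0,1],[[0,0,0],0,1],[[0,0,0],0,1]]'

```text
time: 21.62
tool_pos: [0.5112, 0.0198, 0.1195]
ee_rot: [-0.046, 0.999, -0.0, 0.001]
contact_force: [-0.4, -0.3, -0.2]
finger_gap: 0.0152
```

```bash
python3 - <<'E'
from h import *
from rig import robot
import pickle
o=robot.get_obs();W=robot.get_image("wrist");S=robot.get_image("scene");D=robot.get_image("side")
pickle.dump((o,W),open("w10.pkl","wb"))
a=cv2.convertScaleAbs(W["pixels"],alpha=1.8)
cv2.imwrite("pics/w10.png",cv2.resize(a[235:320,265:375],None,fx=7,fy=7,interpolation=cv2.INTER_CUBIC))
cv2.imwrite("pics/s10.png",np.hstack([cv2.resize(S["pixels"][190:260,310:370],None,fx=6.5,fy=6.5,interpolation=cv2.INTER_CUBIC),cv2.resize(D["pixels"][190:260,310:370],None,fx=6.5,fy=6.5,interpolation=cv2.INTER_CUBIC)]))
print(o["tool_pos"],psi(o),o["contact_force"],delta(o,[.5106,.0188,.1154]))
E
```

```text
[0.51119773 0.01977294 0.11947713] -3.049328351358697 [-0.35530484 -0.29363408 -0.1845108 ] [ 0.7 -0.9  4.1]
```

View pics/w10.png

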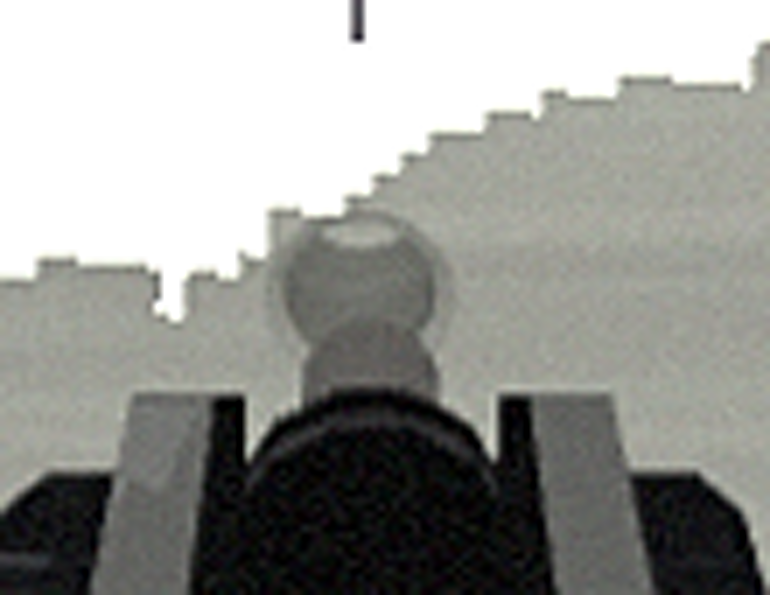

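View pics/s10.png

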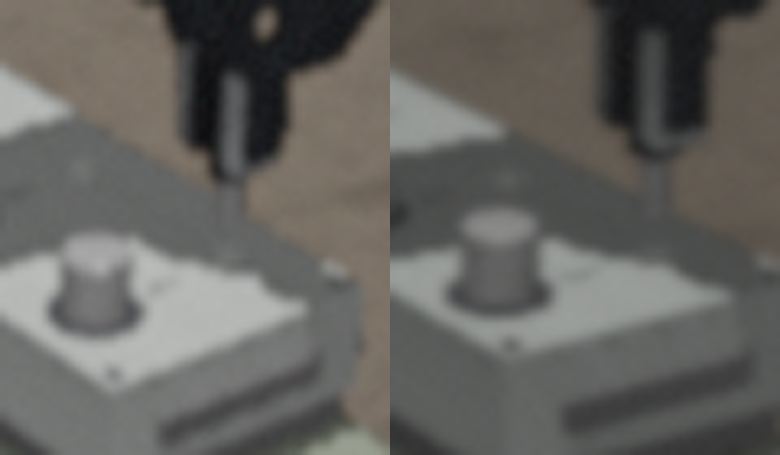

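```bash
python3 - <<'E'
from h import *
import pickle
o,W=pickle.load(open("w10.pkl","rb"))
T=Ro.from_quat(o["ee_rot"]).as_matrix();a=np.linspace(0,2*np.pi,72)
p=ray(W,up((361.5,285),265,235,7),.06);print("socket",p,"in tool",delta(o,p))
q=(proj(W,p+np.c_[.006*np.cos(a),.006*np.sin(a),0*a])-[265,235]+.5)*7-.5;print("hole r6",q.min(0),q.max(0))
for ox in (-.0009,-.0014,-.002,-.0025):
  for h,rad in ((.0474,.005),(.0474,.0035),(.044,.005)):
    P=o["tool_pos"]+np.c_[ox+rad*np.cos(a),rad*np.sin(a),np.full(72,h)]@T.T
    q=(proj(W,P)-[265,235]+.5)*7-.5; print(ox,h,rad,q[:,0].min().round(),q[:,0].max().round(),q[:,1].min().round())
E
```

```text
socket [0.51175198 0.01912842 0.06      ] in tool [-0.4 -0.7 59.5]
hole r6 [284.24237299 212.76724538] [438.76449687 355.98962677]
-0.0009 0.0474 0.005 302.0 438.0 291.0
-0.0009 0.0474 0.0035 322.0 418.0 310.0
-0.0009 0.044 0.005 301.0 440.0 310.0
-0.0014 0.0474 0.005 302.0 438.0 298.0
-0.0014 0.0474 0.0035 322.0 418.0 317.0
-0.0014 0.044 0.005 301.0 440.0 316.0
-0.002 0.0474 0.005 302.0 438.0 305.0
-0.002 0.0474 0.0035 322.0 418.0 324.0
-0.002 0.044 0.005 301.0 439.0 324.0
-0.0025 0.0474 0.005 302.0 438.0 312.0
-0.0025 0.0474 0.0035 322.0 418.0 331.0
-0.0025 0.044 0.005 301.0 439.0 330.0
```

Socket sits at tool (-0.4,-0.7) mm and the pin foot at about (-1.5,0) mm. I'll correct by (+1.1,-0.7) and descend gently.

Request:
move_arm --commands '[[[1.1,-0.7,2],0,1],[[0,0,2],0,1],[[0,0,2],0,1],[[0,0,1.5],0,1]]'

```text
time: 22.28
tool_pos: [0.5096, 0.019, 0.111]
ee_rot: [-0.046, 0.999, 0.0, -0.0]
contact_force: [0.3, 0.3, -0.7]
finger_gap: 0.0156
```

```bash
python3 - <<'E'
from h import *
from rig import robot
import pickle
o=robot.get_obs();W=robot.get_image("wrist")
pickle.dump((o,W),open("w11.pkl","wb"))
a=cv2.convertScaleAbs(W["pixels"],alpha=1.8)
cv2.imwrite("pics/w11.png",cv2.resize(a[235:320,265:375],None,fx=7,fy=7,interpolation=cv2.INTER_CUBIC))
print(o["tool_pos"],o["contact_force"])
print((proj(W,[.51175,.0191,.06])-[265,235]+.5)*7-.5)
E
```

```text
[0.5095613  0.01899319 0.11102861] [ 0.28095726  0.32624134 -0.74314467]
[[368.87451862 350.65868761]]
```

View pics/w11.png

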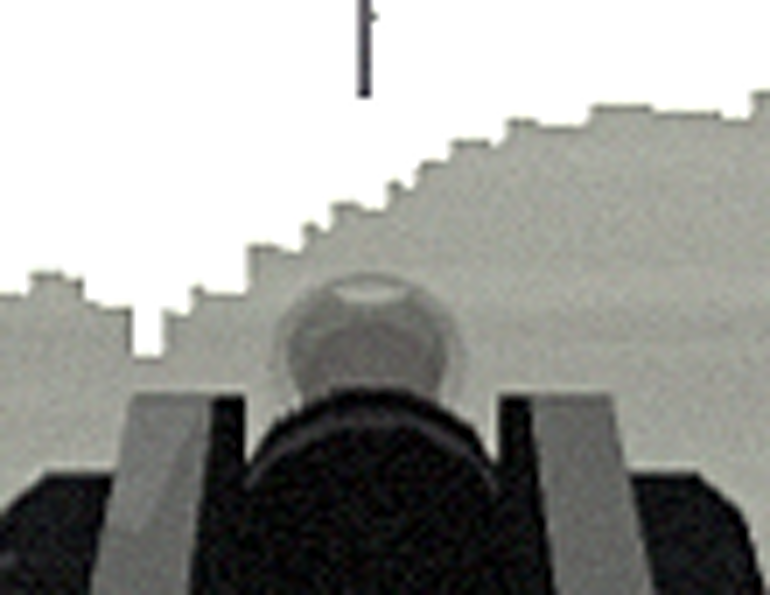

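Request:
move_arm --commands '[[[-0.5,0,1.5],0,1],[[0,0,1.5],0,1],[[0,0,1.5],0,1]]'

```text
time: 22.7
tool_pos: [0.5102, 0.0191, 0.1067]
ee_rot: [-0.046, 0.999, 0.0, 0.0]
contact_force: [-0.2, -0.4, -0.7]
finger_gap: 0.0158
```

Request:
move_arm --commands '[[[0,0,1],0,1],[[0,0,1],0,1]]'

```text
time: 22.95
tool_pos: [0.5102, 0.019, 0.1047]
ee_rot: [-0.046, 0.999, 0.0, -0.0]
contact_force: [0.2, 0.2, -1.0]
finger_gap: 0.0158
```

Request:
move_arm --commands '[[[0,0,1],0,1],[[0,0,1],0,1]]'

```text
time: 23.2
tool_pos: [0.5102, 0.019, 0.1028]
ee_rot: [-0.046, 0.999, 0.0, 0.0]
contact_force: [0.4, 1.2, -1.6]
finger_gap: 0.0156
```

The foot is about 5 mm into the hole with no load. Continuing down.

Request:
move_arm --commands '[[[0,0,1.5],0,1],[[0,0,1.5],0,1],[[0,0,1.5],0,1]]'

```text
time: 23.58
tool_pos: [0.5102, 0.019, 0.0982]
ee_rot: [-0.046, 0.999, -0.0, 0.0]
contact_force: [-0.1, 0.2, 0.1]
finger_gap: 0.0154
```

Request:
move_arm --commands '[[[0,0,1.5],0,1],[[0,0,1.5],0,1],[[0,0,1.5],0,1]]'

```text
time: 23.95
tool_pos: [0.5102, 0.019, 0.0937]
ee_rot: [-0.046, 0.999, 0.0, 0.0]
contact_force: [0.1, -1.0, -0.7]
finger_gap: 0.0155
```

Request:
move_arm --commands '[[[0,0,1.5],0,1],[[0,0,1.5],0,1],[[0,0,1.5],0,1]]'

```text
time: 24.32
tool_pos: [0.5102, 0.0191, 0.0892]
ee_rot: [-0.046, 0.999, -0.0, 0.0]
contact_force: [-0.2, 0.1, 0.3]
finger_gap: 0.0156
```

Request:
move_arm --commands '[[[0,0,1],0,1],[[0,0,1],0,1]]'

```text
time: 24.58
tool_pos: [0.5102, 0.019, 0.0873]
ee_rot: [-0.046, 0.999, 0.0, 0.0]
contact_force: [-1.0, -0.5, 0.2]
finger_gap: 0.0154
```

Request:
move_arm --commands '[[[0,0,0.7],0,1]]'

```text
time: 24.7
tool_pos: [0.5102, 0.019, 0.0866]
ee_rot: [-0.046, 0.999, 0.0, 0.0]
contact_force: [0.3, 0.7, -1.6]
finger_gap: 0.0153
```

Request:
move_arm --commands '[[[0,0,0.7],0,1]]'

```text
time: 24.82
tool_pos: [0.5102, 0.019, 0.0859]
ee_rot: [-0.046, 0.999, -0.0, 0.0]
contact_force: [0.5, -0.5, 0.4]
finger_gap: 0.0157
```

Request:
move_arm --commands '[[[0,0,0.5],0,1]]'

```text
time: 24.95
tool_pos: [0.5102, 0.0191, 0.0854]
ee_rot: [-0.046, 0.999, -0.0, 0.0]
contact_force: [1.0, 0.1, -0.7]
finger_gap: 0.016
```

Request:
move_arm --commands '[[[0,0,0.5],0,1]]'

```text
time: 25.08
tool_pos: [0.5103, 0.0191, 0.0853]
ee_rot: [-0.046, 0.999, -0.0, 0.0]
contact_force: [-1.3, 0.3, 4.1]
finger_gap: 0.0153
```

Request:
move_arm --commands '[[[0,0,0.5],0,1]]'

```text
time: 25.2
tool_pos: [0.5103, 0.0191, 0.0853]
ee_rot: [-0.046, 0.999, -0.0, 0.0]
contact_force: [-1.6, 0.4, 6.6]
finger_gap: 0.0154
```

The pin is seated: firm contact at the predicted height. Easing off, opening, then looking before withdrawing.

Request:
move_arm --commands '[[[0,0,-0.8],0,1],[[0,0,0],0,0.2],[[0,0,0],0,0],[[0,0,0],0,0],[[0,0,0],0,0]]'

```text
time: 25.82
tool_pos: [0.5101, 0.0191, 0.085]
ee_rot: [-0.046, 0.999, 0.0, -0.0]
contact_force: [-0.7, 0.3, 0.7]
finger_gap: 0.0428
```

```bash
python3 - <<'E'
from h import *
from rig import robot
o=robot.get_obs();W=robot.get_image("wrist")
cv2.imwrite("pics/w12.png",W["pixels"])
print(o["tool_pos"],o["contact_force"],o["finger_gap"])
E
```

```text
[0.51007153 0.01905353 0.08502723] [-0.73763834  0.30459086  0.73513368] 0.042823406264244565
```

View pics/w12.png

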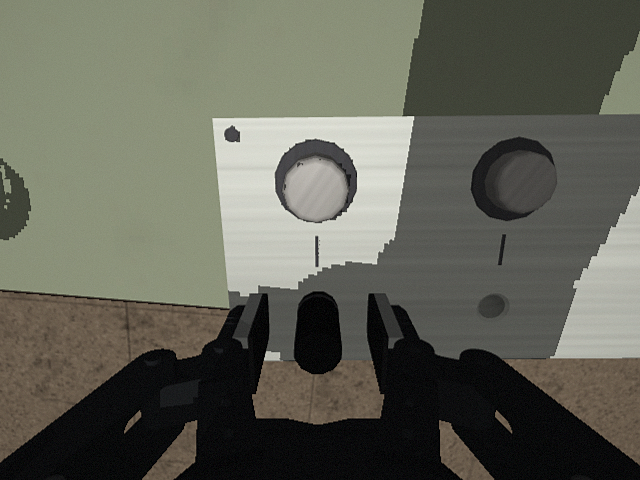

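The jaws are clear of the pin on both sides (pin at (318,335)). Withdrawing straight up.

Request:
move_arm --commands '[[[0,0,-5],0,0],[[0,0,-20],0,0],[[0,0,-40],0,0],[[0,0,-50],0,0],[[-20,0,-30],0,0],[[-30,0,0],0,0],[[0,0,0],0,0],[[0,0,0],0,0]]'

```text
time: 26.88
tool_pos: [0.5594, 0.0237, 0.2299]
ee_rot: [-0.046, 0.999, 0.0, -0.001]
contact_force: [-0.4, 0.7, -0.1]
finger_gap: 0.0426
```

```bash
python3 - <<'E'
from h import *
from rig import robot
o=robot.get_obs();W=robot.get_image("wrist");S=robot.get_image("scene");D=robot.get_image("side")
cv2.imwrite("pics/w13.png",W["pixels"])
cv2.imwrite("pics/s13.png",np.hstack([cv2.resize(I["pixels"][170:270,255:375],None,fx=3.3,fy=3.3,interpolation=cv2.INTER_CUBIC) for I in (S,D)]))
print(o["tool_pos"],o["contact_force"],o["time"])
p=np.array([.5118,.0191,0]);print("pred head top/base",proj(W,[p+[0,0,.096],p+[0,0,.06]]),proj(W,[.5118+.0005,.0191,.0965]))
E
```

```text
[0.55940431 0.02368381 0.22992757] [-0.39235173  0.70706313 -0.07416692] 26.875
pred head top/base [[317.32606397 170.77385436]
 [317.37528037 165.89856255]] [[317.25940239 171.57173431]]
```

View pics/w13.png

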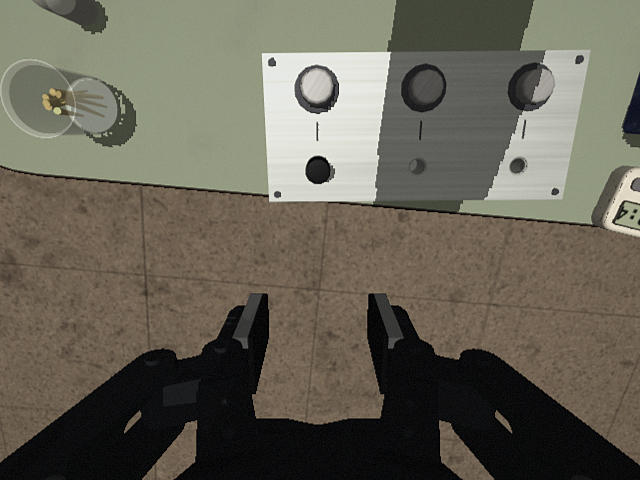

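View pics/s13.png

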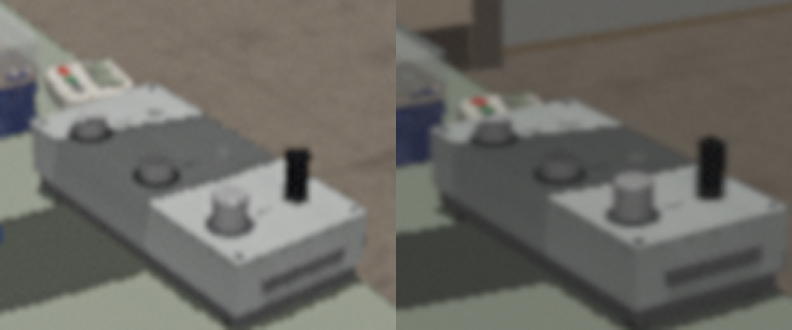

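The pin stands upright, with its head on the deck at wrist (318,170) against a predicted (317,171). The right latch is up, the left and middle are down, and the bystanders are in place. Handing in.

```bash
python3 -c "
from rig import robot
robot.job_done()"
```

```text
the job is handed in; nothing more can be done
```

I checked all three latches and locked out the stiff one, the right latch. The job was handed in at about 27 s of the 59 s allowed; it reports no verdict.

- **Right latch:** it had moved only about 1 mm at just under 14 N without clicking, so I let it come back up.
- **Middle and left latches:** they clicked at about 7 N and stayed down.
- **Pin:** I took it from the grey stand and lowered it into the right socket without resistance. It stopped firmly at the calculated home height, with about 6.6 N measured, and I released it there.

**Last checks:** the final pictures show the pin upright with its head on the deck, within about 1 pixel of where it should be. The right latch is up and the other two are down. The beaker and timer look undisturbed; I did not check the dropper closely at the end. The gripper is clear of everything.

**Disagreements:**
- The scene and side cameras disagreed with the wrist camera by about 5 mm at the carrier, and the side camera by about 12 mm at the stand. I used the wrist camera, and the contact heights and the free insertion matched it.
- The finger opening read 15.4 mm on the 18 mm pin head, but the grip looked and held well.

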